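Rebuild the sample jar pyramid

TASK

First clear every spent, red-capped jar (one or two) out of the rack into the yellow discard tray, then stack all the blue-capped jars on the rack as a pyramid: first fill the three grooves of the bottom row (a jar already there counts), then saddle the remaining jars into the gaps between the jars below, up to a single one on the peak if there are enough. All jars lie on their sides along the grooves, centred on the rack with their ends in line, at rest; do not shift or tip the other things on the bench.

Things in the scene. Friction and masses are not known exactly. Their poses are not given: they have to be found in the camera images.
- jar1: white sample jar with blue screw cap and paper label, a plain closed cylinder 44 mm in diameter and 64 mm long with flat ends, about 90 g; it lies on its side, axis level; origin at its very centre, own x along its axis towards the cap; it rolls a little if pushed, and could end up standing on an end if knocked off the pile. Starts lying somewhere on the bench in the middle, or is absent.
- jar2: white sample jar with blue screw cap and paper label, a plain closed cylinder 44 mm in diameter and 64 mm long with flat ends, about 90 g; it lies on its side, axis level; origin at its very centre, own x along its axis towards the cap; it rolls a little if pushed, and could end up standing on an end if knocked off the pile. Starts lying somewhere on the bench in the middle, or is absent.
- jar3: white sample jar with blue screw cap and paper label, a plain closed cylinder 44 mm in diameter and 64 mm long with flat ends, about 90 g; it lies on its side, axis level; origin at its very centre, own x along its axis towards the cap; it rolls a little if pushed, and could end up standing on an end if knocked off the pile. Starts lying somewhere on the bench in the middle, or is absent.
- jar4: white sample jar with blue screw cap and paper label, a plain closed cylinder 44 mm in diameter and 64 mm long with flat ends, about 90 g; it lies on its side, axis level; origin at its very centre, own x along its axis towards the cap; it rolls a little if pushed, and could end up standing on an end if knocked off the pile. Starts lying somewhere on the bench in the middle, or is absent.
- jar5: white sample jar with blue screw cap and paper label, a plain closed cylinder 44 mm in diameter and 64 mm long with flat ends, about 90 g; it lies on its side, axis level; origin at its very centre, own x along its axis towards the cap; it rolls a little if pushed, and could end up standing on an end if knocked off the pile. Starts lying somewhere on the bench in the middle, or is absent.
- jar6: white sample jar with blue screw cap and paper label, a plain closed cylinder 44 mm in diameter and 64 mm long with flat ends, about 90 g; it lies on its side, axis level; origin at its very centre, own x along its axis towards the cap; it rolls a little if pushed, and could end up standing on an end if knocked off the pile. Starts already lying in a groove of the rack.
- spent1: spent jar: amber with red cap, same shape, size, origin and axes as the good jars; starts lying in one of the three grooves of the rack, or is absent
- spent2: spent jar: amber with red cap, same shape, size, origin and axes as the good jars; starts lying in one of the three grooves of the rack, or is absent
- rack: low metal rack fixed to the bench, 170 mm wide (own y), 46 mm deep (own x), open front and back: four round ridges along own x, 48 mm apart, tops 19 mm above the bench, form three grooves; side lips 22 mm high. Origin: centre of its underside. A jar in a groove lies along own x and overhangs by 9 mm at each end, so its ends are free to grip
- rack_a1 (a point): point where the centre of a jar lies when it is properly in place in a groove of the bottom row: rack y = -48 mm, x = 0, 26 mm above the bench; axes as the rack (jar axis along x)
- rack_a2 (a point): point where the centre of a jar lies when it is properly in place in a groove of the bottom row: rack y = 0 mm, x = 0, 26 mm above the bench; axes as the rack (jar axis along x)
- rack_a3 (a point): point where the centre of a jar lies when it is properly in place in a groove of the bottom row: rack y = 48 mm, x = 0, 26 mm above the bench; axes as the rack (jar axis along x)
- rack_b1 (a point): point where the centre of a jar lies when it is properly in place in the second row, saddled in the gap between two bottom jars: rack y = -24 mm, x = 0, 63 mm above the bench; axes as the rack (jar axis along x)
- rack_b2 (a point): point where the centre of a jar lies when it is properly in place in the second row, saddled in the gap between two bottom jars: rack y = 24 mm, x = 0, 63 mm above the bench; axes as the rack (jar axis along x)
- rack_c1 (a point): point where the centre of a jar lies when it is properly in place at the peak, saddled on the two jars of the second row: rack y = 0 mm, x = 0, 100 mm above the bench; axes as the rack (jar axis along x)
- tray: yellow open discard tray fixed to the bench, outside 170 x 130 x 40 mm (own x, y, z), walls and floor 5 mm; origin at the centre of its underside
- timer: grey bench timer 55 x 55 x 28 mm among the jars, 250 g, loose; origin under its centre; a bystander
- tiprack: orange pipette-tip box 90 x 70 x 53 mm, loose, beyond the jars; origin under its centre; a bystander
- tape: green roll of tape lying flat, 90 mm across, 24 mm high, loose; origin under its centre; a bystander
- wash: squat white bottle with orange cap standing upright, 66 mm across, 76 mm high, far right; origin under its centre; a bystander
- flask: wide glass jar with green lid standing upright, 72 mm across, 72 mm high, far left; origin under its centre; a bystander
Not all that is in view belongs to the job. Leave any turquoise look-alike of the jar4 alone.

How it is judged:
By the outcome, as a careful person would: the job done as asked, in the order asked, and still so for the second after the job is handed in, with the robot touching nothing.
Of jar1, jar2, jar3, jar4, jar5 only 4 to 5 are there at a start; the rules pass over those that are not, and their reading is None.
Of spent1, spent2 only 1 to 2 are there at a start; the rules pass over those that are not, and their reading is None.
At some moment in a run one of jar1, jar2, jar3, jar4, jar5, spent1, spent2 may be knocked a few centimetres aside while the robot is not near it.
Once in a run the grip may slacken for a moment while it holds something.
It also fails if it takes over 210 s, if anything falls off the work surface, if the arm or the gripper's body presses on something with over 40 N, if the wrist force passes 120 N, or if a joint passes its speed limit or range.

ROBOT

A 6-joint arm with a two-finger parallel gripper is mounted at the origin on the work surface. World frame = base frame: x ahead of the robot, y to its left, z up, the work surface at z = 0. Lengths are in m, angles in rad, forces in N, time in s.
With the tool pointing down it reaches from about 0.35 to 0.975 m from the base axis. Payload 4.9 kg.
Tool frame: the origin (TCP) lies on the centre line of the jaws, within the pads' length; the fingertips stand ctrl.nose_length ahead of it and the grasp point (between the pads) lies 2 mm behind it (ctrl.nose_length is the distance from the TCP to the fingertips, in m); z points along the fingers, y is the direction in which the jaws open and shut (so a half turn about z gives the same grasp; the last joint's range is limited). The gripper opens to 85 mm and grips with 20 to 120 N. Pads are 22 mm wide; open, the fingers measure 114 mm over their backs; the gripper's body (76 mm by 85 mm) begins 54 mm behind the grasp point. The pads swing forward as they close: fully open they stand 13 mm farther back than shut.
Start: joints at [-1.458, 0.053, 1.613, -0, 1.476, -0.119], TCP at [0.144, -0.608, 0.21] pointing down, gripper open.
Joint ranges: [-3.01, 3.01], [-1.01, 2.22], [0.06, 2.58], [-1.02, 4.17], [0.09, 2.62], [-3.14, 3.14]. Speed limits (rad/s): [2.57, 2.57, 3.14, 3.14, 3.14, 3.14].

INTERFACE

Orientations are given as a rotation vector (axis times angle).
In Python, from station import sensors, get_image, order, ctrl gives the robot as it stands.
- The arm moves only by the tool move_arm, never from a script. Its argument "increments" is a list of rows, each a list of 5 numbers: the shift along the tool's x, y, z in cm, then the turn about the tool's z in degrees, then the finger opening in cm, from 0 to 8.54. In form: [[dx, dy, dz, twist, gripper], ...]. A call has 1 to 5 rows; each row is the pose to reach, as a shift and turn from the pose commanded when the call began, along the tool's axes at that moment; what a row does not reach only later rows make up. A row lasts 1/8 s, in which the tool goes at most 62.5 mm and 10.7 degrees, less where a joint would pass 70% of its speed; a pose out of reach is approached as far as the arm can. A call with a gripper value outside its range is refused whole. The fingers move at their own pace and stop on an object; "newtons" is the grip in N (left out, the last holds). Time passes only in rows, so rows that repeat a pose let the fingers close. It gives the time, the measured TCP pose, the force and the opening at its end, in the units of the state.
- sensors.get_obs(): the state, without advancing time (a new reading comes with each control period).
- get_image(name): name is "scene" or "top"; returns a dict with "image" (400x640x3 uint8, red, green, blue), "K" (3x3 intrinsics, pixels), "D" ([k1, k2, p1, p2, k3] as OpenCV has them; the pictures are not rectified), "R" (3x3) and "t" (3): a world point X has camera coordinates R X + t. Camera axes: x right, y down, z forward; pixel columns grow to the right and rows downward; lengths in m; the calibration is good to about 2 mm. A picture is of the moment at which its call begins. There is no depth.
- order.finish_job(): hands the job in, once; it reports no verdict.
The state is a dict: "t": time; "q": joint angles; "dq": joint speeds; "effort": joint torques, N m; "tool_pos": TCP position; "tool_rot": TCP orientation; "contact_force": force on the tool from outside, world axes, zero at the start; "wrist_torque": the same for the moment, N m; "opening": finger opening in m.
Only numpy, scipy, OpenCV 4.12 (cv2) and the standard library are available. Lean on these libraries where they do the work, as an engineer would, in place of code of your own. Each camera call takes 0.05 s, during which the arm holds its last target.

## Working session

There is one attempt and no reset: what is moved stays moved. The work goes in short steps, Python scripts to look and compute and a tool call to move; the robot and the scene stay as the last step left them, time stands still between calls to the robot, and variables do not carry over. Pictures are saved under pics/ and viewed, and the job is handed in when it is done.

Besides the shell and the picture viewer there is one more tool, called after "Emit:" by a JSON object that holds its "fn" and its "kwargs", one argument or row to a line. move_arm: Moves the arm, as the interface text tells. Its arguments: {"type":"object","properties":{"increments":{"type":"array"},"newtons":{"type":"number"}},"required":["increments"]}

```bash
ls; mkdir -p pics; cat > h.py <<'E'
import numpy as np, cv2
from station import sensors, get_image, order, ctrl
def shot(n,f):
    d=get_image(n); cv2.imwrite('pics/'+f,d['image'][:,:,::-1]); np.savez('pics/'+f+'.npz',**d); return d
def ray(d,uv,z):
    p=cv2.undistortPoints(np.array(uv,float).reshape(-1,1,2),d['K'],np.array(d['D'])).reshape(-1,2)
    r=np.c_[p,np.ones(len(p))]@d['R']; c=-d['R'].T@d['t']
    s=(np.asarray(z)-c[2])/r[:,2]
    return c+r*s[:,None]
def proj(d,X):
    return cv2.projectPoints(np.array(X,float).reshape(-1,3),cv2.Rodrigues(np.array(d['R']))[0],np.array(d['t'],float),d['K'],np.array(d['D'],float))[0].reshape(-1,2)
E
python3 - <<'E'
from h import *
o=sensors.get_obs(); print(o)
print(ctrl.nose_length)
for n in('scene','top'):
    d=shot(n,n+'0.png'); print(n,d['K'],d['D'],-d['R'].T@d['t'],d['R'])
E
```

```text
pics
{'t': 0.0, 'q': array([-1.45801638e+00,  5.33603750e-02,  1.61429975e+00, -3.41888817e-05,
        1.47600483e+00, -1.18957047e-01]), 'dq': array([-6.90216137e-04, -4.62246173e-04, -7.38258319e-04,  1.82764688e-03,
       -5.70400015e-04, -4.46145518e-05]), 'effort': array([-3.02397702e-04, -3.93683589e+01, -3.70174277e+01, -1.34553461e-04,
        7.19213524e-03,  1.00523238e-05]), 'tool_pos': array([ 0.14348303, -0.60761615,  0.20845746]), 'tool_rot': array([-3.11846840e+00, -3.62963175e-01,  4.33748172e-05]), 'contact_force': array([-0.92202131, -0.27385539, -0.05189672]), 'wrist_torque': array([-0.02032599, -0.06451444, -0.01522558]), 'opening': 0.08550107393412387}
0.017
scene [[416.48136932   0.         311.07264906]
 [  0.         416.48136932 198.17159258]
 [  0.           0.           1.        ]] [0.01484145 0.         0.         0.         0.        ] [ 1.06192358 -0.51204389  0.89847372] [[ 0.67730188  0.73559997  0.01244354]
 [ 0.55511309 -0.49987293 -0.66481314]
 [-0.48281634  0.45718676 -0.74690605]]
top [[493.01249066   0.         322.44444546]
 [  0.         493.01249066 204.26470309]
 [  0.           0.           1.        ]] [0.02443559 0.         0.         0.         0.        ] [ 0.26493076 -0.00995707  1.51084462] [[ 0.02982524 -0.99953145 -0.00688011]
 [-0.98406187 -0.02815504 -0.1755834 ]
 [ 0.17530742  0.01200727 -0.98444052]]
```

View pics/scene0.png

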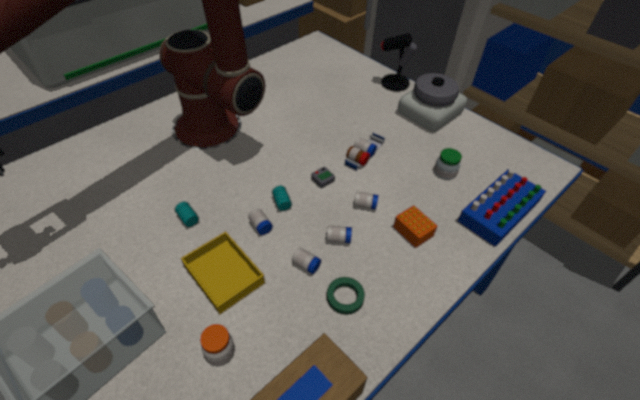

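View pics/top0.png

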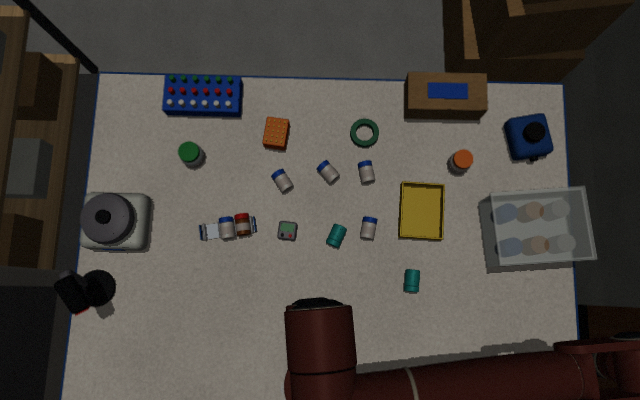

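```bash
python3 - <<'E'
import cv2
a=cv2.imread('pics/top0.png'); cv2.imwrite('pics/c1.png',cv2.resize(a[140:300,190:450],None,fx=3,fy=3,interpolation=2))
a=cv2.imread('pics/scene0.png'); cv2.imwrite('pics/c2.png',cv2.resize(a[110:310,160:460],None,fx=2.6,fy=2.6,interpolation=2))
E
```

```text
(no output)
```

View pics/c1.png

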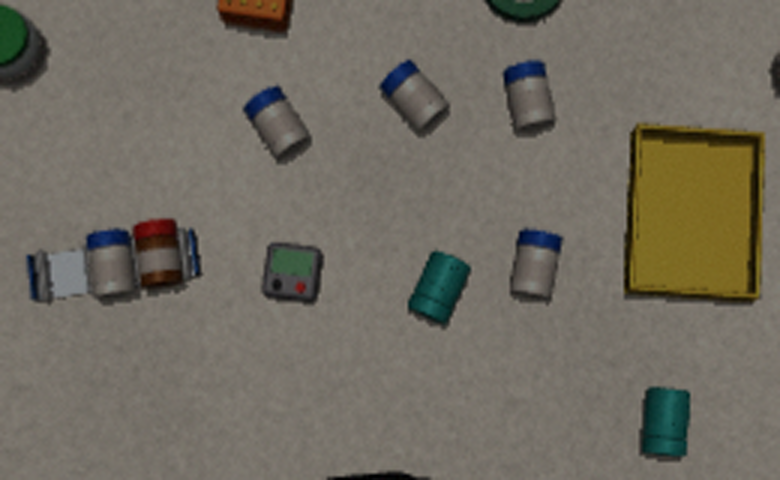

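View pics/c2.png

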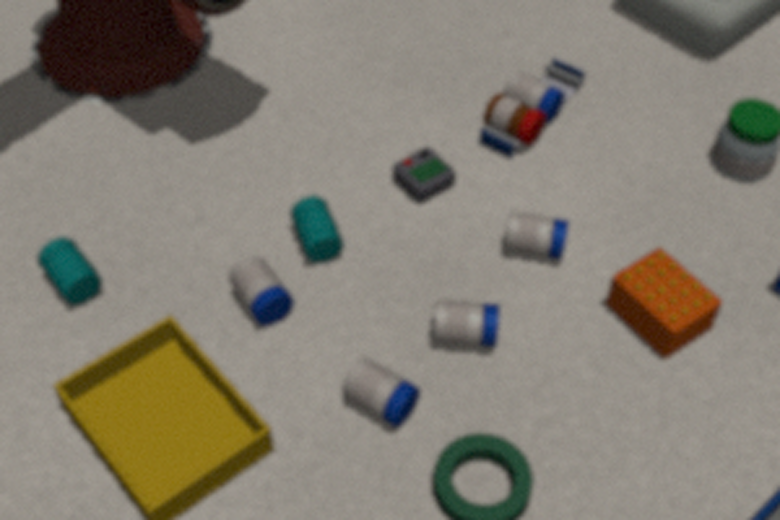

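```bash
python3 - <<'E'
import numpy as np,cv2
d=np.load('pics/top0.png.npz');im=d['image'].astype(int)
np.set_printoptions(linewidth=250)
hsv=cv2.cvtColor(d['image'],cv2.COLOR_RGB2HSV)
print(hsv[160:188,354:380,2]);print(hsv[160:188,354:380,1])
s=np.load('pics/scene0.png.npz')
h2=cv2.cvtColor(s['image'],cv2.COLOR_RGB2HSV)
print(h2[222:248,322:356,2]);print(h2[222:248,322:356,1])
E
```

```text
[[119 119 121 121 118 119 117 123 106 108 105  96  82  92  84  82  85 107 118 116 119 120 121 121 115 116]
 [121 117 119 122 120 108 102 103  86  90 100 103  91  81  77  70  59  66 117 117 120 120 115 122 116 116]
 [119 117 120 119 108  76  72  75  79  88  98  99  92  85  78  72  64  71 119 121 119 114 116 114 119 118]
 [121 122 124 112  67  58  70  75  80  87  91 100  94  85  79  73  63  65 121 122 119 116 117 116 116 120]
 [123 122 122  85  42  57  68  75  81  86  92  91  86  83  72  68  61  48 114 120 119 118 118 117 118 121]
 [122 121 122  97  38  51  67  72  74  83  86  85  79  77  70  61  55  50  91 122 121 121 122 117 119 125]
 [120 118 123 118  31  50  62  68  62  77  76 123 129 127 118 105  97  85  92 118 118 120 123 120 121 122]
 [122 121 122 120  37  49  48  59  97 108 115 128 131 128 119 110  99  89  93 117 116 116 117 121 122 119]
 [121 116 121 115  39  40  74  90 101 107 119 126 130 125 120 108 103  92  88 117 120 119 120 123 121 121]
 [116 115 121 117  59  51  73  87  96 104 116 126 123 124 116 109 100  86  74 110 119 125 123 125 122 120]
 [120 113 118 121  79  47  70 
[... 11423 characters left out ...]
 22]
 [ 19  21  24  22  19  18  20  20  21  24  34  17  16  23  36  17  28  26  26  29  21  17  15  12  25  38  38  29   5  12  21  21  21  19]
 [ 23  21  20  24  19  24  20  22  25  20  16  23  26  17  20  25  27  23  21  20  18  18  17  14  14  20  20  18  18  19  24  24  22  25]
 [ 24  18  25  23  25  23  20  22  21  24  25  22  29  22  22  27  21  23  23  23  22  27  24  15  21  15  25  22  24  23  22  22  20  23]
 [ 26  23  24  23  24  20  24  21  23  24  22  22  26  24  22  17  24  20  21  20  24  22  24  20  25  24  23  23  21  22  20  20  22  20]
 [ 25  23  28  21  22  26  19  24  21  23  22  24  22  21  26  21  23  24  24  24  23  23  18  21  20  20  22  25  24  21  24  24  25  20]]
```

```bash
cat >> h.py <<'E'
def jars(d,zc=0.022,thr=95):
    im=d['image']; hsv=cv2.cvtColor(im,cv2.COLOR_RGB2HSV); H,S,V=cv2.split(hsv)
    blue=((H>105)&(H<130)&(S>120)&(V>25)).astype(np.uint8)
    m=((V<thr)|(S>70)).astype(np.uint8)
    n,l,st,c=cv2.connectedComponentsWithStats(m,connectivity=8)
    out=[]
    for i in range(1,n):
        if not 60<st[i,4]<500: continue
        b=(l==i)&(blue>0)
        if b.sum()<15: continue
        pts=np.argwhere(l==i)[:,::-1].astype(np.int32); hull=cv2.convexHull(pts)
        A=cv2.contourArea(hull)
        M=cv2.moments(hull); cc=np.array([M['m10'],M['m01']])/M['m00']
        bc=np.argwhere(b)[:,::-1].mean(0)
        r=cv2.minAreaRect(hull)
        bx=cv2.boxPoints(r); e=[bx[1]-bx[0],bx[2]-bx[1]]; e=max(e,key=np.linalg.norm)
        if e@(bc-cc)<0:e=-e
        P=ray(d,[cc,cc+e/2],zc); v=P[1]-P[0]
        out.append((cc,A,r[1],P[0],np.degrees(np.arctan2(v[1],v[0]))))
    return out
E
python3 - <<'E'
from h import *
d=dict(np.load('pics/top0.png.npz'));s=dict(np.load('pics/scene0.png.npz'))
np.set_printoptions(precision=4,suppress=True)
im=d['image'].copy();ims=s['image'].copy()
for o in jars(d):
    print(*o)
    a=np.radians(o[4]);u=np.array([np.cos(a),np.sin(a),0]);w=np.array([-u[1],u[0],0])
    for dd,ii in((d,im),(s,ims)):
      for e in(-.032,.032):
        t=np.linspace(0,6.3,40)
        q=proj(dd,[o[3]+u*e+.022*(w*np.cos(k)+np.array([0,0,1])*np.sin(k)) for k in t])
        cv2.polylines(ii,[(q*16).round().astype(np.int32)],True,(0,255,0),1,shift=4)
cv2.imwrite('pics/c3.png',cv2.resize(im[140:300,190:450,::-1],None,fx=3,fy=3,interpolation=0))
cv2.imwrite('pics/c4.png',cv2.resize(ims[110:310,160:460,::-1],None,fx=2.6,fy=2.6,interpolation=0))
cv2.imwrite('pics/c5.png',cv2.resize(d['image'][205:250,190:265,::-1],None,fx=10,fy=10,interpolation=0))
E
```

```text
[327.7397 172.4362] 351.5 (24.231386184692383, 15.683505058288574) [ 0.6308 -0.0052  0.022 ] 42.8245755836467
[366.0077 172.5773] 347.0 (24.90675163269043, 15.100942611694336) [ 0.6337 -0.1238  0.022 ] 11.871545362278553
[282.1667 181.2989] 349.0 (24.684158325195312, 15.254256248474121) [0.5987 0.1349 0.022 ] 35.31831414265079
[368.0374 228.2318] 343.0 (15.115821838378906, 24.417863845825195) [ 0.4601 -0.1325  0.022 ] -9.423550211271206
[202.9888 232.2325] 119.0 (18.243356704711914, 7.636753082275391) [0.4334 0.3683 0.022 ] 12.189155990778533
```

View pics/c3.png

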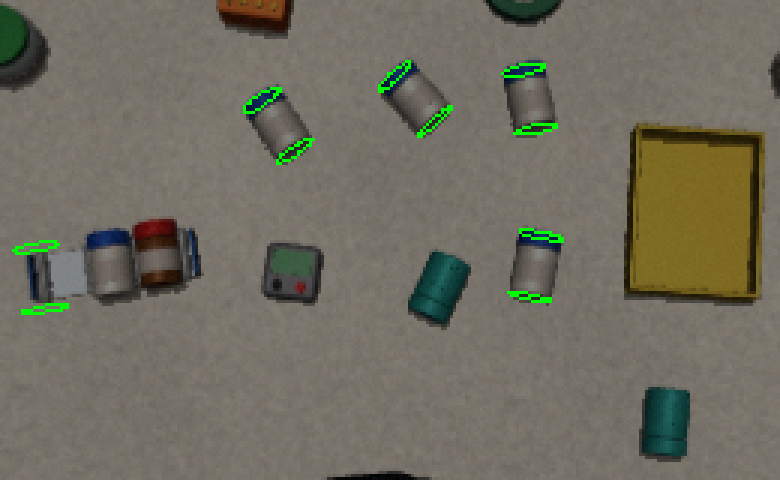

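View pics/c4.png

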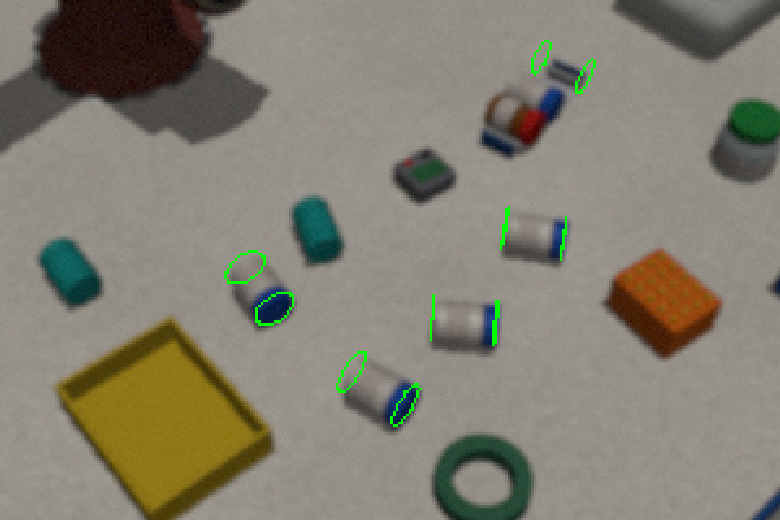

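View pics/c5.png

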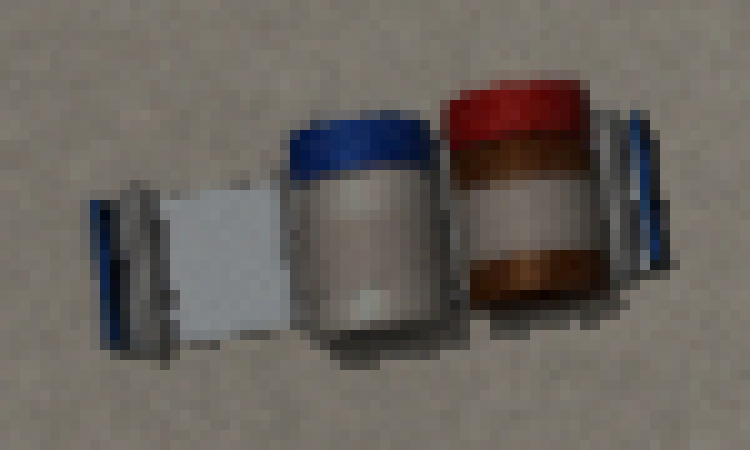

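```bash
python3 - <<'E'
from h import *
np.set_printoptions(precision=4,suppress=True)
d=dict(np.load('pics/top0.png.npz'));s=dict(np.load('pics/scene0.png.npz'))
for o,w in((d,(190,270,210,250)),(s,(340,390,125,175))):
    hsv=cv2.cvtColor(o['image'],cv2.COLOR_RGB2HSV);H,S,V=cv2.split(hsv)
    for nm,m in(('blue',(H>100)&(H<130)&(S>110)),('red',((H<6)|(H>174))&(S>160)),):
        n,l,st,c=cv2.connectedComponentsWithStats(m.astype(np.uint8))
        for i in range(1,n):
            if st[i,4]>8 and w[0]<c[i][0]<w[1] and w[2]<c[i][1]<w[3]: print(nm,c[i],st[i])
q=[[199,225],[200.5,239.5],[253.5,215.5],[256.3,231.5]]
P=ray(d,q,.022);print(P)
# tray
for o in(d,s):
    hsv=cv2.cvtColor(o['image'],cv2.COLOR_RGB2HSV);H,S,V=cv2.split(hsv)
    m=((H>20)&(H<32)&(S>150)).astype(np.uint8)
    n,l,st,c=cv2.connectedComponentsWithStats(m);i=1+np.argmax(st[1:,4])
    h=cv2.convexHull(np.argwhere(l==i)[:,::-1].astype(np.int32));r=cv2.minAreaRect(h)
    print('tray',st[i],r); print(ray(o,[r[0]],.02)); 
    if o is d: print(ray(o,cv2.boxPoints(r),.04))
cv2.imwrite('pics/c6.png',cv2.resize(s['image'][125:175,335:395,::-1],None,fx=12,fy=12,interpolation=0))
E
```

```text
blue [225.2742 219.1613] [219 217  14   6  62]
blue [254.1765 223.4706] [253 217   3  14  17]
blue [200.2273 231.5909] [199 225   3  14  22]
red [240.9697 215.8939] [235 213  13   7  66]
blue [371.5161 148.8548] [368 144   8  12  62]
blue [350.5758 164.6364] [346 161  11   8  33]
red [363.3614 158.    ] [359 152  10  13  83]
[[0.4552 0.3821 0.022 ]
 [0.4111 0.3742 0.022 ]
 [0.4892 0.2178 0.022 ]
 [0.4403 0.2066 0.022 ]]
tray [ 398  182   47   58 2473] ((421.2624816894531, 210.48870849609375), (44.90150833129883, 56.50740051269531), 2.726310968399048)
[[ 0.5197 -0.2944  0.02  ]]
[[ 0.432  -0.2193  0.04  ]
 [ 0.6051 -0.2269  0.04  ]
 [ 0.6022 -0.363   0.04  ]
 [ 0.4295 -0.3527  0.04  ]]
tray [ 182  233   82   80 3589] ((223.04002380371094, 269.7200012207031), (68.39999389648438, 57.19999313354492), 53.130104064941406)
[[ 0.5222 -0.2922  0.02  ]]
```

View pics/c6.png

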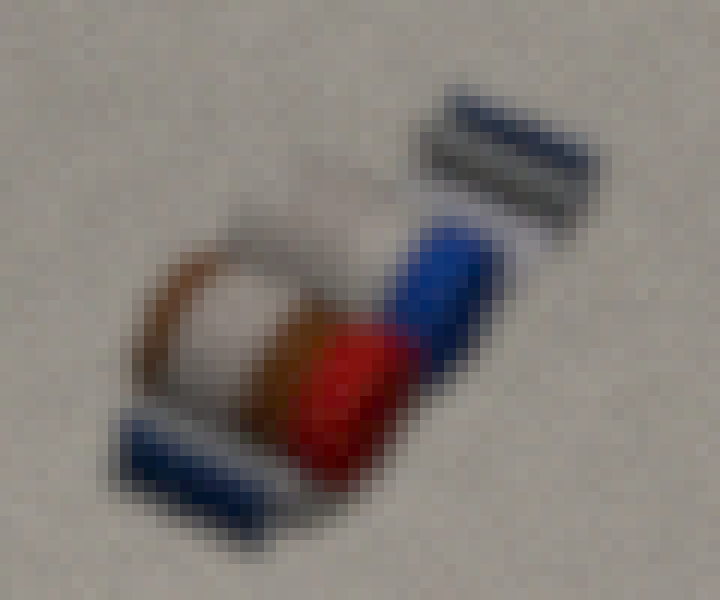

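```bash
cat >> h.py <<'E'
def pose():
    o=sensors.get_obs(); R=cv2.Rodrigues(np.array(o['tool_rot']))[0]
    return o,R
def go(x,y,z,yaw):
    o,R=pose(); d=R.T@(np.array([x,y,z])-o['tool_pos'])*100
    ya=np.degrees(np.arctan2(R[1,0],R[0,0])); tw=(ya-yaw+180)%360-180
    print('t %.2f pos %s yaw %.1f tilt %.2f open %.1f F %s -> shift cm %s twist %.1f'%(o['t'],o['tool_pos'].round(4),ya,np.degrees(np.arccos(-R[2,2])),o['opening']*1e3,np.round(o['contact_force'],1),d.round(2),tw))
RC=np.array([.449,.295]); RA=10.8
def rk(y,x=0):
    a=np.radians(RA); return RC+np.array([x*np.cos(a)-y*np.sin(a), x*np.sin(a)+y*np.cos(a)])
E
python3 - <<'E'
from h import *
d=dict(np.load('pics/top0.png.npz'))
for q in([240.97,215.9],[225.27,219.16]): 
    P=ray(d,[q],.042)[0];v=P[:2]-RC;a=np.radians(RA);print(P,'rack xy',v@[np.cos(a),np.sin(a)],v@[-np.sin(a),np.cos(a)])
# hand silhouettes of jar6 and spent, hull corner points in crop coordinates
for Q in([[290,120],[425,108],[447,310],[440,345],[335,345],[318,330]],[[443,92],[585,80],[608,285],[600,300],[475,308],[470,300]]):
    h=(np.array(Q)/10+[189.5,204.5]).astype(np.float32);M=cv2.moments(h);c=[M['m10']/M['m00'],M['m01']/M['m00']]
    P=ray(d,[c],.026)[0];v=P[:2]-RC;print(P,'rack xy',v@[np.cos(a),np.sin(a)],v@[-np.sin(a),np.cos(a)])
go(.45,-.25,.21,101); print(rk(-.048),rk(.048),rk(0))
E
```

```text
[0.48385415 0.25245923 0.042     ] rack xy 0.026265439461068064 -0.048318273134247254
[0.47258715 0.29911957 0.042     ] rack xy 0.02394128656161213 -0.0003731937753888425
[0.45016558 0.29665069 0.026     ] rack xy 0.001454244463218584 0.0014030422169781405
[0.46174914 0.25009081 0.026     ] rack xy 0.004108173974642061 -0.04650267382234153
t 0.10 pos [ 0.1435 -0.6077  0.2086] yaw 13.3 tilt 0.11 open 85.2 F [-0.3 -0.4  0.1] -> shift cm [ 38.05 -27.77  -0.08] twist -87.7
[0.4579943  0.24785021] [0.4400057  0.34214979] [0.449 0.295]
```

Emit:
{"fn": "move_arm", "kwargs": {
  "increments": [
    [38,-27.8,0,-87,8.5],
    [38,-27.8,0,-87,8.5],
    [38,-27.8,0,-87,8.5],
    [38,-27.8,0,-87,8.5],
    [38,-27.8,0,-87,8.5]
  ],
  "newtons": 40
}}

```text
t: 0.72
tool_pos: [0.3475, -0.3689, 0.2093]
tool_rot: [-2.615, -1.741, -0.0]
contact_force: [0.9, -0.1, 0.3]
opening: 0.0849
```

```bash
python3 -c "
from h import *
go(.46,.25,.21,100.8)"
```

```text
t 0.72 pos [ 0.3475 -0.3689  0.2093] yaw 67.3 tilt 0.02 open 84.9 F [ 0.9 -0.1  0.3] -> shift cm [ 6.144e+01 -1.347e+01 -5.000e-02] twist -33.5
```

Emit:
{"fn": "move_arm", "kwargs": {
  "increments": [
    [61,-13.5,0,-33.5,8.5],
    [61,-13.5,0,-33.5,8.5],
    [61,-13.5,0,-33.5,8.5],
    [61,-13.5,0,-33.5,8.5],
    [61,-13.5,0,-33.5,8.5]
  ]
}}

```text
t: 1.35
tool_pos: [0.4035, -0.0615, 0.2094]
tool_rot: [2.009, 2.415, 0.0]
contact_force: [0.6, -0.0, 0.2]
opening: 0.0852
```

```bash
python3 -c "
from h import *
go(.46,.25,.21,100.8)"
```

```text
t 1.35 pos [ 0.4035 -0.0615  0.2094] yaw 100.5 tilt 0.03 open 85.2 F [ 0.6 -0.   0.2] -> shift cm [29.61 11.22 -0.06] twist -0.3
```

Emit:
{"fn": "move_arm", "kwargs": {
  "increments": [
    [29.5,11.2,0,-0.3,8.5],
    [29.5,11.2,0,-0.3,8.5],
    [29.5,11.2,0,-0.3,8.5],
    [29.5,11.2,0,-0.3,8.5],
    [29.5,11.2,0,-0.3,8.5]
  ]
}}

```text
t: 1.98
tool_pos: [0.4593, 0.2461, 0.2094]
tool_rot: [2.002, 2.421, -0.0]
contact_force: [1.4, -0.4, 0.7]
opening: 0.085
```

```bash
python3 -c "
from h import *
go(.46,.249,.10,100.8)"
```

```text
t 1.98 pos [0.4593 0.2461 0.2094] yaw 100.8 tilt 0.02 open 85.0 F [ 1.4 -0.4  0.7] -> shift cm [ 0.27  0.12 10.94] twist 0.0
```

Emit:
{"fn": "move_arm", "kwargs": {
  "increments": [
    [0.2,0.1,5.5,0,8.5],
    [0.2,0.1,11,0,8.5],
    [0.2,0.1,11,0,8.5]
  ]
}}

```text
t: 2.35
tool_pos: [0.4557, 0.2447, 0.094]
tool_rot: [-1.998, -2.416, 0.016]
contact_force: [-0.6, -0.0, 0.5]
opening: 0.0851
```

```bash
python3 -c "
from h import *
go(.46,.249,.031,100.8)
for n in('scene','top'):
    d=shot(n,n+'1.png'); 
    p=proj(d,[.46,.249,.1])[0].astype(int)
    c=d['image'][max(0,p[1]-50):p[1]+80,p[0]-80:p[0]+80,::-1]
    cv2.imwrite('pics/d1%s.png'%n,cv2.resize(c,None,fx=4,fy=4,interpolation=2))
"; python3 -c "
import cv2,numpy as np
a=cv2.imread('pics/d1scene.png');b=cv2.imread('pics/d1top.png')
print(a.shape,b.shape)
h=min(a.shape[0],b.shape[0]);o=np.hstack([a[:h],b[:h]]);cv2.imwrite('pics/d1.png',cv2.resize(o,(800,int(h*800/o.shape[1]))))"
```

```text
t 2.35 pos [0.4557 0.2447 0.094 ] yaw 100.8 tilt 0.69 open 85.1 F [-0.6 -0.   0.5] -> shift cm [0.35 0.58 6.3 ] twist 0.0
(520, 640, 3) (520, 640, 3)
```

View pics/d1.png

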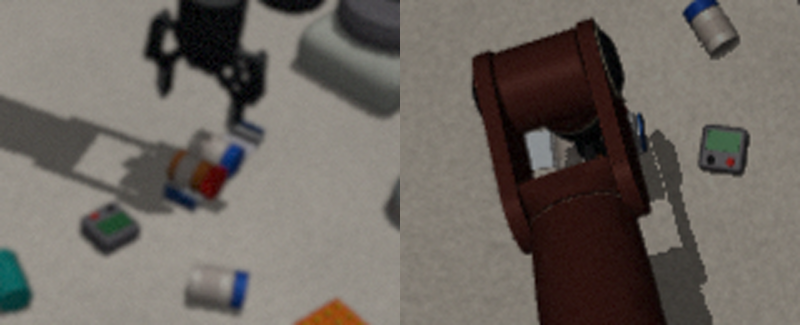

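```bash
python3 -c "
from h import *
go(.46,.249,.031,100.8)
"
```

```text
t 2.45 pos [0.4605 0.2461 0.1006] yaw 100.8 tilt 0.02 open 84.7 F [-0.  -0.2  1.1] -> shift cm [ 0.29 -0.    6.96] twist -0.0
```

Emit:
{"fn": "move_arm", "kwargs": {
  "increments": [
    [0.3,0,3.5,0,8.5],
    [0.3,0,6.9,0,8.5],
    [0.3,0,6.9,0,8.5],
    [0.3,0,6.9,0,8.5]
  ]
}}

```text
t: 2.95
tool_pos: [0.462, 0.2497, 0.034]
tool_rot: [2.001, 2.418, 0.007]
contact_force: [0.7, 0.1, 0.3]
opening: 0.0851
```

```bash
python3 -c "
from h import *
go(.46,.249,.031,100.8)
go(.46,.249,.031,100.8)
"
```

```text
t 2.95 pos [0.462  0.2497 0.034 ] yaw 100.8 tilt 0.29 open 85.1 F [0.7 0.1 0.3] -> shift cm [-0.04 -0.21  0.3 ] twist -0.0
t 2.95 pos [0.462  0.2497 0.034 ] yaw 100.8 tilt 0.29 open 85.1 F [0.7 0.1 0.3] -> shift cm [-0.04 -0.21  0.3 ] twist -0.0
```

Close the grip.

Emit:
{"fn": "move_arm", "kwargs": {
  "increments": [
    [0,0,0.2,0,6.0],
    [0,0,0.2,0,6.0],
    [0,0,0.2,0,6.0],
    [0,0,0.2,0,6.0],
    [0,0,0.2,0,6.0]
  ],
  "newtons": 50
}}

```text
t: 3.58
tool_pos: [0.4596, 0.249, 0.0287]
tool_rot: [-2.003, -2.421, 0.0]
contact_force: [-0.2, 0.1, 0.2]
opening: 0.0599
```

```bash
python3 -c "
from h import *
go(.46,.249,.031,100.8)
d=shot('scene','s2.png')
cv2.imwrite('pics/d2.png',cv2.resize(d['image'][80:220,300:460,::-1],None,fx=4,fy=4,interpolation=2))
"
```

```text
t 3.58 pos [0.4596 0.249  0.0287] yaw 100.8 tilt 0.01 open 59.9 F [-0.2  0.1  0.2] -> shift cm [-0.01  0.04 -0.23] twist -0.0
```

View pics/d2.png

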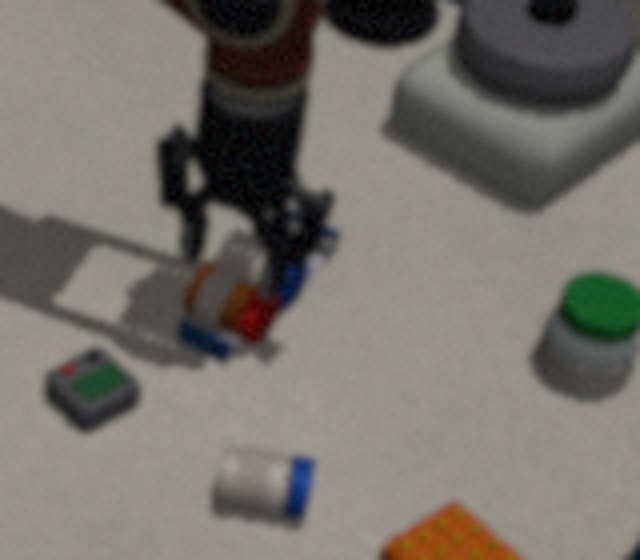

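```bash
python3 -c "
from h import *
d=dict(np.load('pics/s2.png.npz'))
o,R=pose();p=o['tool_pos']
for k in([0,0,0],[0,.03,.017],[0,-.03,.017],[0,.03,0],[0,-.03,0]): print(((proj(d,p+R@np.array(k))[0]-[300,80])*4).round())
print(o['tool_pos'],o['opening'],o['t'])
"
```

```text
[227. 296.]
[257. 328.]
[192. 297.]
[260. 312.]
[194. 280.]
[0.4595461  0.24905745 0.0286196 ] 0.05988543382615375 3.625
```

```bash
python3 -c "
from h import *
d=dict(np.load('pics/s2.png.npz'))
im=cv2.resize(d['image'][120:180,330:395,::-1],None,fx=11,fy=11,interpolation=2)
im=np.clip(im.astype(float)*1.7,0,255).astype('uint8')
cv2.imwrite('pics/d3.png',im)
"
```

```text
(no output)
```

View pics/d3.png

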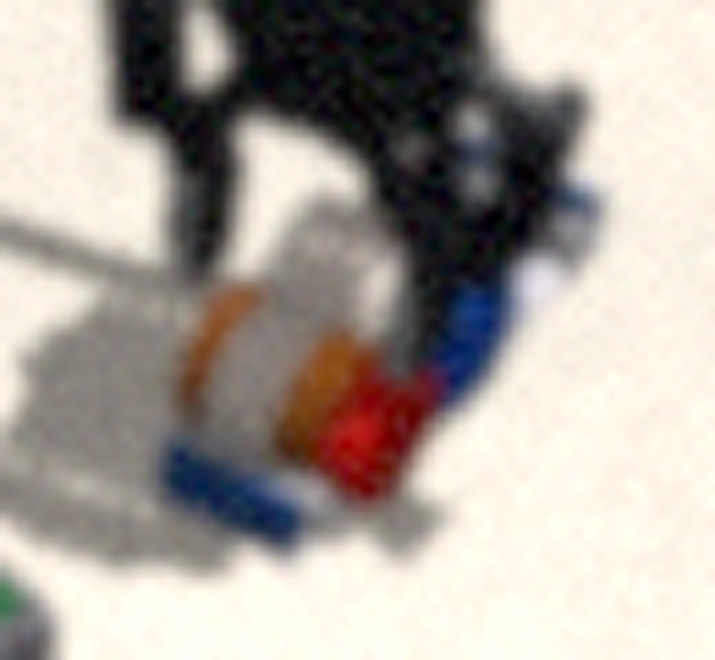

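Emit:
{"fn": "move_arm", "kwargs": {
  "increments": [
    [0,0,0,0,5.0],
    [0,0,0,0,5.0]
  ]
}}

```text
t: 3.88
tool_pos: [0.4596, 0.2491, 0.0287]
tool_rot: [-2.003, -2.421, 0.0]
contact_force: [-0.2, -0.1, -0.5]
opening: 0.0498
```

```bash
python3 -c "
from h import *
go(.46,.249,.031,100.8)
d=shot('scene','s3.png')
im=cv2.resize(d['image'][120:180,330:395,::-1],None,fx=11,fy=11,interpolation=2)
im=np.clip(im.astype(float)*1.7,0,255).astype('uint8')
cv2.imwrite('pics/d4.png',im)
"
```

```text
t 3.88 pos [0.4596 0.2491 0.0287] yaw 100.8 tilt 0.00 open 49.8 F [-0.2 -0.1 -0.5] -> shift cm [-0.01  0.04 -0.23] twist -0.0
```

View pics/d4.png

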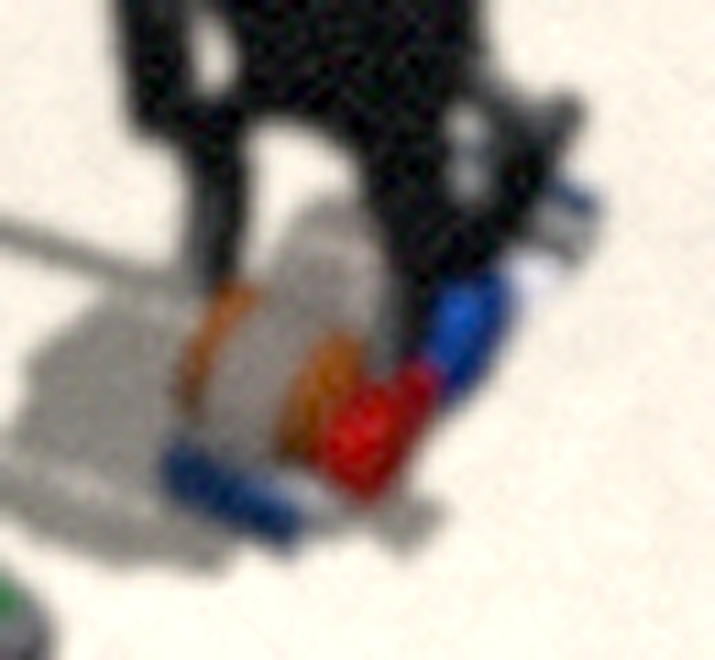

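```bash
python3 -c "
from h import *
d=dict(np.load('pics/s3.png.npz'))
for q in([358.6,149.8],[330+225/11,120+280/11],[330+405/11,120+375/11]):
  for z in(.012,.03,.05,.07): print(q,ray(d,[q],z)[0].round(3))
print(sensors.get_obs()['q'])
"
```

```text
[358.6, 149.8] [0.438 0.283 0.012]
[358.6, 149.8] [0.451 0.267 0.03 ]
[358.6, 149.8] [0.465 0.249 0.05 ]
[358.6, 149.8] [0.479 0.231 0.07 ]
[350.45454545454544, 145.45454545454544] [0.407 0.278 0.012]
[350.45454545454544, 145.45454545454544] [0.42  0.262 0.03 ]
[350.45454545454544, 145.45454545454544] [0.435 0.245 0.05 ]
[350.45454545454544, 145.45454545454544] [0.45  0.227 0.07 ]
[366.8181818181818, 154.0909090909091] [0.47  0.287 0.012]
[366.8181818181818, 154.0909090909091] [0.482 0.271 0.03 ]
[366.8181818181818, 154.0909090909091] [0.495 0.253 0.05 ]
[366.8181818181818, 154.0909090909091] [0.508 0.235 0.07 ]
[ 3.54181996e-01 -3.11789797e-03  1.99110233e+00  3.85923211e-05
  1.15365453e+00  1.65736137e-01]
```

```bash
python3 -c "
from h import *
d=dict(np.load('pics/scene1.png.npz'))
p=proj(d,[.46,.249,.1])[0].astype(int);print(p)
im=cv2.resize(d['image'][90:150,330:395,::-1],None,fx=11,fy=11,interpolation=2)
cv2.imwrite('pics/d5.png',np.clip(im.astype(float)*1.7,0,255).astype('uint8'))
for z in (.067,.077,.083,.1,.12):
  print(z,[((proj(d,[.4605+sx*.0425*np.cos(.188),.2461+sx*.0425*np.sin(.188),z])[0]-[330,90])*11).round() for sx in(-1,1)])
d=dict(np.load('pics/scene0.png.npz'))
im=cv2.resize(d['image'][60:260,0:300,::-1],None,fx=2.6,fy=2.6,interpolation=2)
cv2.imwrite('pics/d6.png',np.clip(im.astype(float)*1.7,0,255).astype('uint8'))
"
```

```text
[359 136]
0.067 [array([173., 545.]), array([435., 670.])]
0.077 [array([175., 517.]), array([439., 642.])]
0.083 [array([177., 501.]), array([442., 625.])]
0.1 [array([182., 452.]), array([449., 577.])]
0.12 [array([187., 394.]), array([458., 518.])]
```

View pics/d5.png

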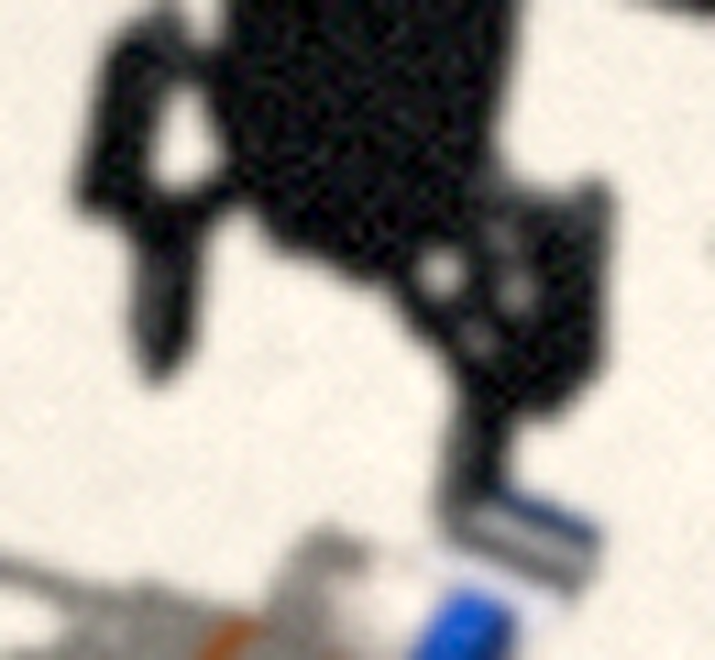

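```bash
python3 -c "
from h import *
print([a for a in dir(ctrl) if a[0]!='_'], ctrl.nose_length)
"
```

```text
['MotionError', 'nose_length'] 0.017
```

Emit:
{"fn": "move_arm", "kwargs": {
  "increments": [
    [0,0,-0.5,0,8.5],
    [0,0,-0.5,0,8.5],
    [0,0,-0.5,0,8.5],
    [0,0,0.5,0,8.5],
    [0,0,1.5,0,8.5]
  ]
}}

```text
t: 4.55
tool_pos: [0.4593, 0.249, 0.0127]
tool_rot: [-2.002, -2.42, 0.001]
contact_force: [-0.7, -0.0, -0.2]
opening: 0.085
```

```bash
python3 -c "
from h import *
d=shot('scene','s4.png')
go(.46,.249,.01,100.8)
im=cv2.resize(d['image'][120:180,330:395,::-1],None,fx=11,fy=11,interpolation=2)
im=np.clip(im.astype(float)*1.7,0,255).astype('uint8')
cv2.imwrite('pics/d7.png',im)
"
```

```text
t 4.60 pos [0.4581 0.2484 0.011 ] yaw 100.8 tilt 0.20 open 85.2 F [-1.6 -0.4 -2.4] -> shift cm [0.02 0.2  0.1 ] twist -0.0
```

View pics/d7.png

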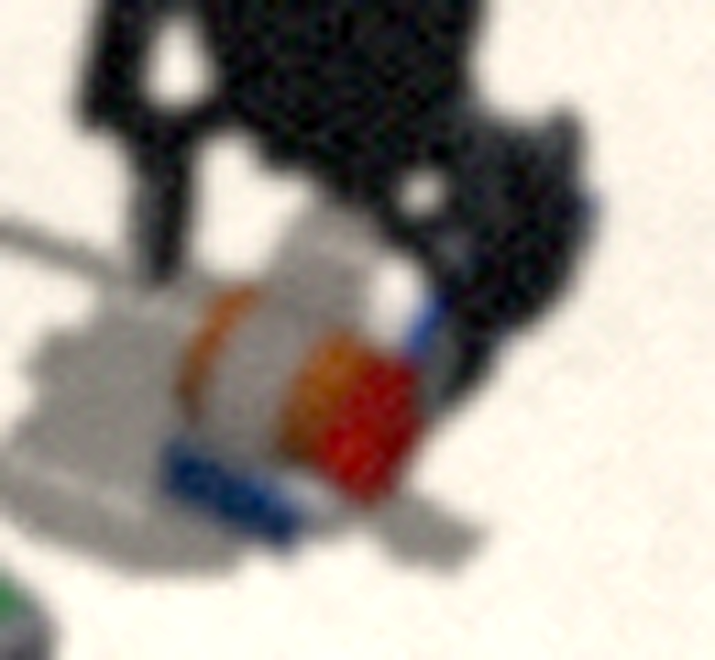

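Emit:
{"fn": "move_arm", "kwargs": {
  "increments": [
    [0,0,0.5,0,8.5],
    [0,0,1,0,8.5],
    [0,0,1,0,8.5],
    [0,0,1,0,8.5]
  ]
}}

```text
t: 5.1
tool_pos: [0.4598, 0.2491, 0.0039]
tool_rot: [2.003, 2.42, 0.0]
contact_force: [-1.0, 0.6, 0.3]
opening: 0.0847
```

```bash
python3 -c "
from h import *
d=shot('scene','s5.png')
go(.46,.249,.00,100.8)
im=cv2.resize(d['image'][120:180,330:395,::-1],None,fx=11,fy=11,interpolation=2)
im=np.clip(im.astype(float)*1.7,0,255).astype('uint8')
cv2.imwrite('pics/d8.png',im)
"
```

```text
t 5.15 pos [0.4599 0.2492 0.004 ] yaw 100.8 tilt 0.03 open 84.8 F [ 0.7  0.1 -0. ] -> shift cm [-0.02  0.01  0.4 ] twist -0.0
```

View pics/d8.png

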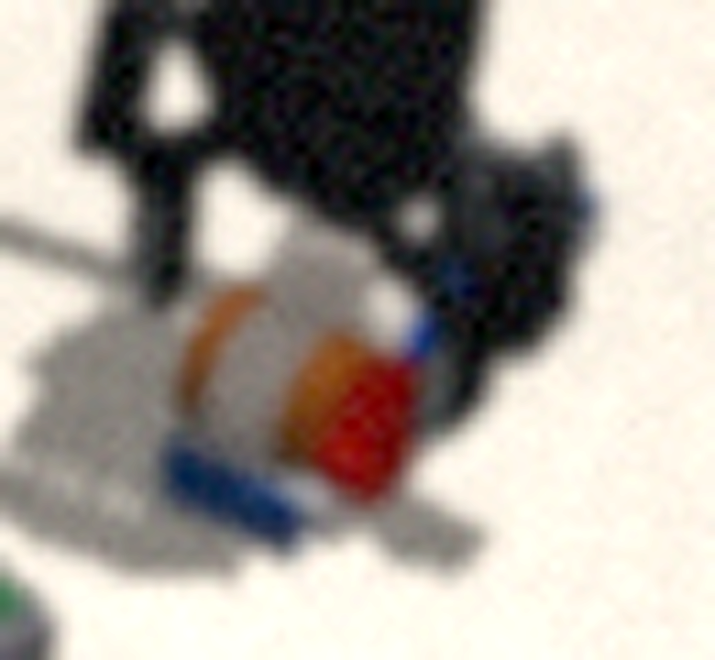

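Emit:
{"fn": "move_arm", "kwargs": {
  "increments": [
    [0,0,0.5,0,8.5],
    [0,0,0.8,0,8.5],
    [0,0,0.8,0,8.5],
    [0,0,0.8,0,7.0]
  ]
}}

```text
t: 5.65
tool_pos: [0.4596, 0.2491, -0.0043]
tool_rot: [-2.003, -2.421, 0.0]
contact_force: [0.2, 0.1, 0.0]
opening: 0.0706
```

Emit:
{"fn": "move_arm", "kwargs": {
  "increments": [
    [0,0,0,0,5.8],
    [0,0,0,0,5.8],
    [0,0,0,0,5.8]
  ]
}}

```text
t: 6.02
tool_pos: [0.461, 0.2494, -0.0033]
tool_rot: [2.002, 2.419, 0.004]
contact_force: [2.9, -0.5, 3.7]
opening: 0.0631
```

```bash
python3 -c "
from h import *
d=shot('scene','s6.png')
go(.46,.249,.2,100.8)
im=cv2.resize(d['image'][120:180,330:395,::-1],None,fx=11,fy=11,interpolation=2)
im=np.clip(im.astype(float)*1.7,0,255).astype('uint8')
cv2.imwrite('pics/d9.png',im)
"
```

```text
t 6.08 pos [ 0.461   0.2494 -0.0033] yaw 100.8 tilt 0.17 open 63.0 F [2.9 0.  5.1] -> shift cm [-1.000e-02 -4.000e-02 -2.033e+01] twist -0.0
```

View pics/d9.png

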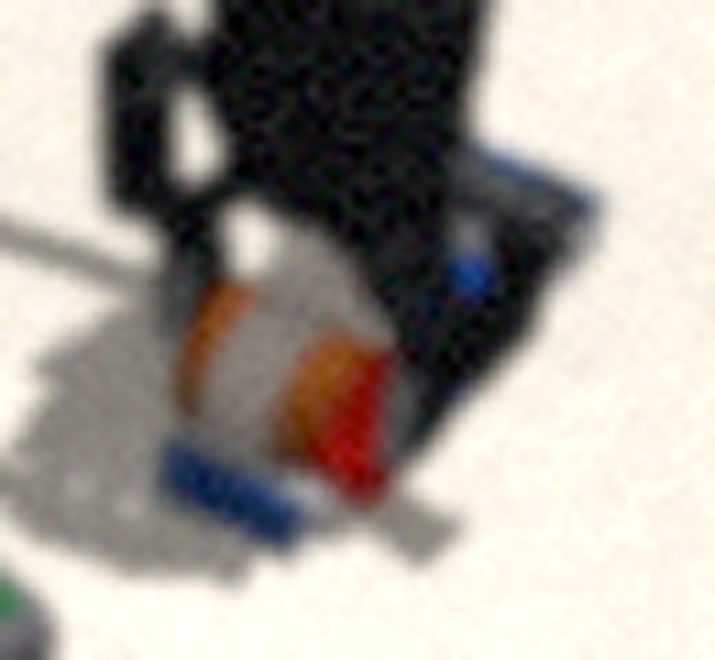

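Emit:
{"fn": "move_arm", "kwargs": {
  "increments": [
    [0,0,-1,0,5.8],
    [0,0,-3,0,5.8],
    [0,0,-8,0,5.8],
    [0,0,-14,0,5.8],
    [0,0,-16,0,5.8]
  ]
}}

```text
t: 6.7
tool_pos: [0.4606, 0.2497, 0.1597]
tool_rot: [2.001, 2.419, 0.007]
contact_force: [0.3, 0.4, -1.8]
opening: 0.0631
```

```bash
python3 -c "
from h import *
d=shot('scene','s7.png')
go(.517,-.29,.15,90-4)
im=cv2.resize(d['image'][60:200,300:460,::-1],None,fx=4.5,fy=4.5,interpolation=2)
im=np.clip(im.astype(float)*1.7,0,255).astype('uint8')
cv2.imwrite('pics/d10.png',im)
"
```

```text
t 6.75 pos [0.4612 0.2499 0.1607] yaw 100.8 tilt 0.35 open 62.9 F [0.3 1.3 0.9] -> shift cm [-54.08  -4.65   0.97] twist 14.8
```

View pics/d10.png

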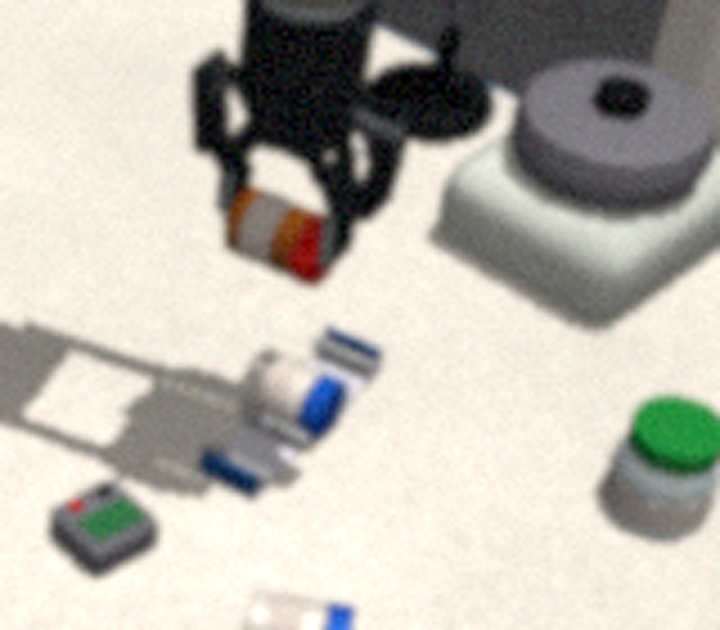

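Emit:
{"fn": "move_arm", "kwargs": {
  "increments": [
    [-54.1,-4.6,0,13.8,5.8],
    [-54.1,-4.6,0,13.8,5.8],
    [-54.1,-4.6,0,13.8,5.8],
    [-54.1,-4.6,0,13.8,5.8],
    [-54.1,-4.6,0,13.8,5.8]
  ]
}}

```text
t: 7.38
tool_pos: [0.4899, -0.0631, 0.1527]
tool_rot: [-2.276, -2.159, 0.003]
contact_force: [1.5, 0.8, -0.4]
opening: 0.0631
```

```bash
python3 -c "
from h import *
go(.519,-.293,.15,87)
"
```

```text
t 7.38 pos [ 0.4899 -0.0631  0.1527] yaw 87.0 tilt 0.29 open 63.1 F [ 1.5  0.8 -0.4] -> shift cm [-22.81   4.11   0.22] twist -0.0
```

Emit:
{"fn": "move_arm", "kwargs": {
  "increments": [
    [-22.7,4.1,0.2,0,5.8],
    [-22.7,4.1,0.2,0,5.8],
    [-22.7,4.1,0.2,0,5.8],
    [-22.7,4.1,0.2,0,5.8],
    [-22.7,4.1,0.2,0,5.8]
  ]
}}

```text
t: 8.0
tool_pos: [0.5192, -0.2921, 0.1502]
tool_rot: [-2.279, -2.154, 0.002]
contact_force: [0.0, 1.5, -1.0]
opening: 0.0626
```

```bash
python3 -c "
from h import *
d=shot('scene','s8.png')
go(.519,-.293,.0,87)
im=cv2.resize(d['image'][150:330,130:350,::-1],None,fx=3.5,fy=3.3,interpolation=2)
im=np.clip(im.astype(float)*1.7,0,255).astype('uint8')
cv2.imwrite('pics/d11.png',im)
"
```

```text
t 8.05 pos [ 0.5193 -0.2905  0.1504] yaw 86.9 tilt 0.35 open 63.4 F [ 0.1  0.5 -0.7] -> shift cm [-0.31  0.06 15.04] twist -0.1
```

View pics/d11.png

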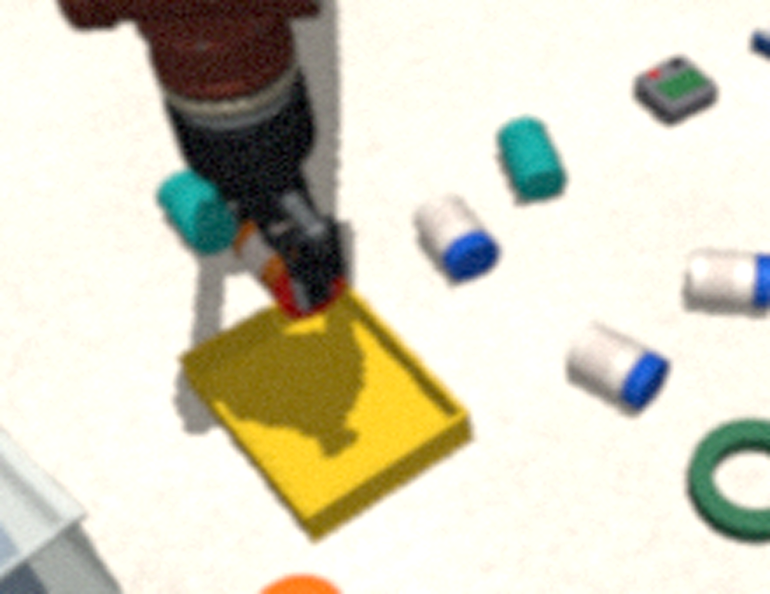

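Emit:
{"fn": "move_arm", "kwargs": {
  "increments": [
    [-0.1,0,5,0,5.8],
    [-0.1,0,10,0,5.8],
    [-0.1,0,13.5,0,5.8],
    [-0.1,0,14.8,0,5.8],
    [-0.1,0,14.8,0,5.8]
  ]
}}

```text
t: 8.68
tool_pos: [0.5202, -0.2902, 0.0047]
tool_rot: [-2.276, -2.162, 0.0]
contact_force: [0.1, -0.1, -0.5]
opening: 0.0632
```

```bash
python3 -c "
from h import *
d=shot('scene','s9.png')
go(.519,-.293,.0,87)
im=cv2.resize(d['image'][180:330,150:300,::-1],None,fx=4,fy=4,interpolation=2)
im=np.clip(im.astype(float)*1.7,0,255).astype('uint8')
cv2.imwrite('pics/d12.png',im)
"
```

```text
t 8.72 pos [ 0.5214 -0.2912  0.0064] yaw 87.0 tilt 0.03 open 63.1 F [-1.  -0.2 -0.5] -> shift cm [-0.2  -0.23  0.64] twist 0.0
```

View pics/d12.png

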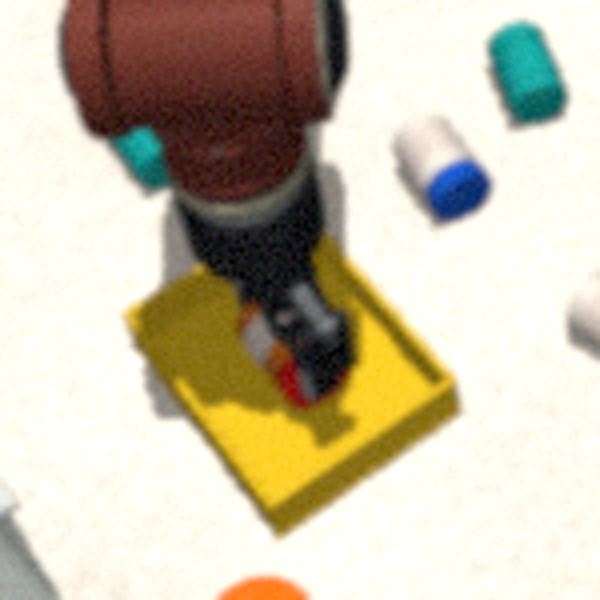

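Emit:
{"fn": "move_arm", "kwargs": {
  "increments": [
    [0,0,0.4,0,5.8],
    [0,0,0.8,0,5.8],
    [0,0,0.8,0,5.8]
  ]
}}

```text
t: 9.1
tool_pos: [0.521, -0.2917, -0.0021]
tool_rot: [2.279, 2.162, 0.0]
contact_force: [0.8, -0.4, -1.6]
opening: 0.0629
```

```bash
python3 -c "
from h import *
d=dict(np.load('pics/s9.png.npz'))
for z in(.03,.036,.05,.06):print(z,[(((proj(d,[.521+x,-.291,z+dz])[0])-[150,180])*4).round() for x,dz in((.032,.022),(.032,-.022),(-.032,.022))])
go(.519,-.293,.0,87)"
```

```text
0.03 [array([316., 362.]), array([326., 401.]), array([255., 294.])]
0.036 [array([315., 356.]), array([325., 396.]), array([253., 289.])]
0.05 [array([312., 343.]), array([322., 383.]), array([249., 275.])]
0.06 [array([309., 334.]), array([319., 374.]), array([246., 266.])]
t 9.10 pos [ 0.521  -0.2917 -0.0021] yaw 87.0 tilt 0.01 open 62.9 F [ 0.8 -0.4 -1.6] -> shift cm [-0.14 -0.19 -0.21] twist -0.0
```

Emit:
{"fn": "move_arm", "kwargs": {
  "increments": [
    [0,0,0,0,7.0],
    [0,0,0,0,8.5],
    [0,0,0,0,8.5],
    [0,0,-4,0,8.5],
    [0,0,-10,0,8.5]
  ]
}}

```text
t: 9.72
tool_pos: [0.5192, -0.2904, 0.0962]
tool_rot: [-2.275, -2.159, 0.002]
contact_force: [1.4, -0.9, 0.5]
opening: 0.085
```

Emit:
{"fn": "move_arm", "kwargs": {
  "increments": [
    [0,0,-5,0,8.5],
    [6,0,-10,0,8.5],
    [12,0,-10,0,8.5]
  ]
}}

```text
t: 10.1
tool_pos: [0.5286, -0.1825, 0.2012]
tool_rot: [2.276, 2.154, 0.004]
contact_force: [0.3, -0.6, 0.2]
opening: 0.085
```

```bash
python3 -c "
from h import *
d=shot('scene','s10.png');d2=shot('top','t10.png')
go(.46,-.1325,.15,90-9.4)
np.set_printoptions(precision=4,suppress=True)
for o in jars(d2): print(*o)
im=cv2.resize(d['image'][110:310,150:450,::-1],None,fx=2.6,fy=2.6,interpolation=2)
im=np.clip(im.astype(float)*1.7,0,255).astype('uint8')
cv2.imwrite('pics/d13.png',im)
"
```

```text
t 10.20 pos [ 0.5279 -0.1779  0.1989] yaw 87.3 tilt 0.23 open 85.0 F [-0.3  0.2  0.3] -> shift cm [ 4.21 -7.02  4.86] twist 6.7
[327.67   172.4741] 348.0 (24.270599365234375, 15.521894454956055) [ 0.6307 -0.005   0.022 ] 42.027214064982616
[282.1592 181.3728] 346.5 (24.867294311523438, 15.091875076293945) [0.5984 0.135  0.022 ] 32.65810772032172
[227.7565 228.5408] 430.5 (24.607316970825195, 19.657569885253906) [0.4468 0.2939 0.022 ] 11.683326875846046
[203.0072 232.3478] 115.5 (17.39482879638672, 7.636753082275391) [0.4331 0.3682 0.022 ] 12.1895804026802
```

View pics/d13.png

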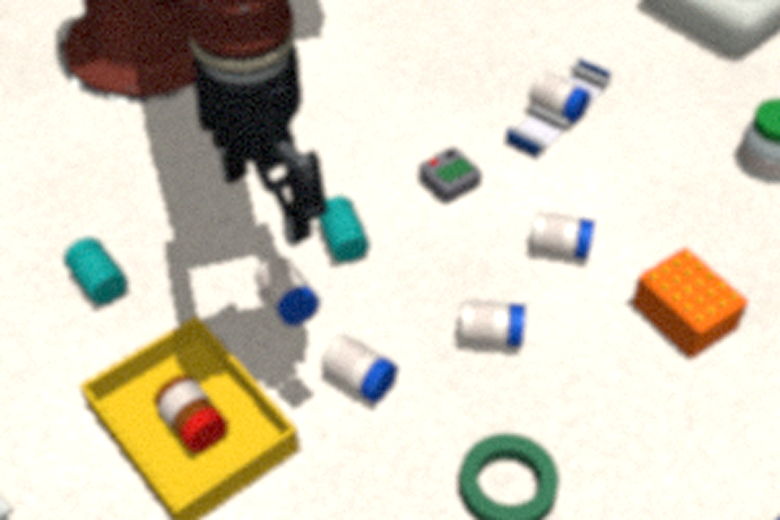

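Emit:
{"fn": "move_arm", "kwargs": {
  "increments": [
    [31,-8,4,-10,8.5],
    [31,-8,4,-20,8.5],
    [31,-8,4,-30,8.5],
    [31,-8,4,-36.7,8.5],
    [31,-8,4,-36.7,8.5]
  ]
}}

```text
t: 10.82
tool_pos: [0.4645, 0.1234, 0.1573]
tool_rot: [1.482, 2.769, 0.0]
contact_force: [1.2, -0.2, 0.2]
opening: 0.0846
```

```bash
python3 -c "
from h import *
go(.5985,.135,.05,124)"
```

```text
t 10.82 pos [0.4645 0.1234 0.1573] yaw 123.7 tilt 0.04 open 84.6 F [ 1.2 -0.2  0.2] -> shift cm [-6.46 11.78 10.74] twist -0.3
```

Emit:
{"fn": "move_arm", "kwargs": {
  "increments": [
    [-6.5,11.8,2,0,8.5],
    [-6.5,11.8,4,0,8.5],
    [-6.5,11.8,8,0,8.5],
    [-6.5,11.8,10.5,0,8.5],
    [-6.5,11.8,10.5,0,8.5]
  ]
}}

```text
t: 11.45
tool_pos: [0.597, 0.1328, 0.0491]
tool_rot: [-1.48, -2.765, 0.006]
contact_force: [0.4, -0.3, -0.3]
opening: 0.0851
```

```bash
cat >> h.py <<'E'
def crop(f,out,c,hw=(45,35),fx=8,n='scene'):
    d=shot(n,f); x,y=[int(round(v)) for v in proj(d,c)[0]]
    x0=min(max(x-hw[0],0),640-2*hw[0]); y0=min(max(y-hw[1],0),400-2*hw[1])
    im=cv2.resize(d['image'][y0:y0+2*hw[1],x0:x0+2*hw[0],::-1],None,fx=fx,fy=fx,interpolation=2)
    cv2.imwrite('pics/'+out,np.clip(im.astype(float)*1.7,0,255).astype('uint8')); print('crop origin',x0,y0); return d
E
python3 -c "
from h import *
crop('s11.png','d14.png',[.5985,.135,.03])
go(.5985,.135,-.008,124)"
```

```text
crop origin 320 162
t 11.50 pos [0.5985 0.133  0.0515] yaw 123.7 tilt 0.15 open 85.3 F [ 0.5 -0.7  0.8] -> shift cm [0.16 0.12 5.95] twist -0.3
```

View pics/d14.png

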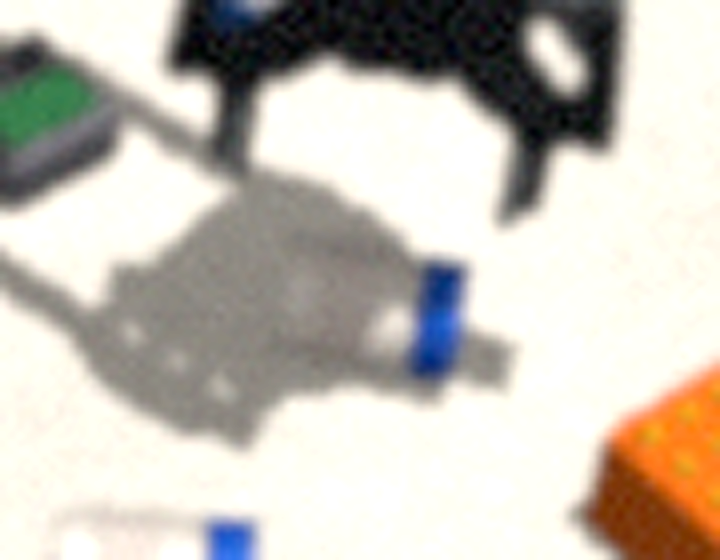

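Emit:
{"fn": "move_arm", "kwargs": {
  "increments": [
    [0.1,0.1,2.5,0,8.5],
    [0.1,0.1,4.5,0,8.5],
    [0.1,0.1,5.8,0,8.5],
    [0.1,0.1,5.8,0,8.5],
    [0.1,0.1,5.8,0,8.5]
  ]
}}

```text
t: 12.12
tool_pos: [0.6002, 0.1349, -0.0046]
tool_rot: [1.482, 2.769, 0.001]
contact_force: [0.2, -0.5, 0.4]
opening: 0.085
```

```bash
python3 -c "
from h import *
crop('s12.png','d15.png',[.5985,.135,.03])
go(.5985,.135,-.008,124)"
```

```text
crop origin 320 162
t 12.18 pos [ 0.6004  0.1349 -0.0044] yaw 123.7 tilt 0.10 open 85.1 F [ 0.4  1.  -0. ] -> shift cm [ 0.12 -0.15  0.36] twist -0.3
```

View pics/d15.png

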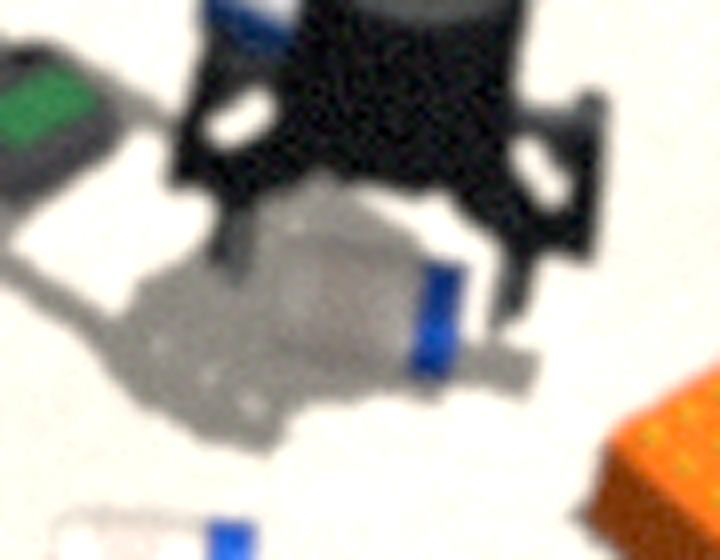

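Emit:
{"fn": "move_arm", "kwargs": {
  "increments": [
    [0.1,-0.1,0.5,0,8.5],
    [0.1,-0.1,0.5,0,7.0],
    [0.1,-0.1,0.5,0,5.8],
    [0.1,-0.1,0.5,0,5.8],
    [0.1,-0.1,0.5,0,5.8]
  ]
}}

```text
t: 12.8
tool_pos: [0.5985, 0.1351, -0.0101]
tool_rot: [1.482, 2.769, 0.001]
contact_force: [-0.2, 0.3, 1.7]
opening: 0.063
```

```bash
python3 -c "
from h import *
crop('s13.png','d16.png',[.5985,.135,.03])
go(.5985,.135,-.008,124)"
```

```text
crop origin 320 162
t 12.85 pos [ 0.5985  0.1352 -0.0101] yaw 123.7 tilt 0.04 open 63.5 F [0.2 0.6 2.2] -> shift cm [-0.01 -0.01 -0.21] twist -0.3
```

View pics/d16.png

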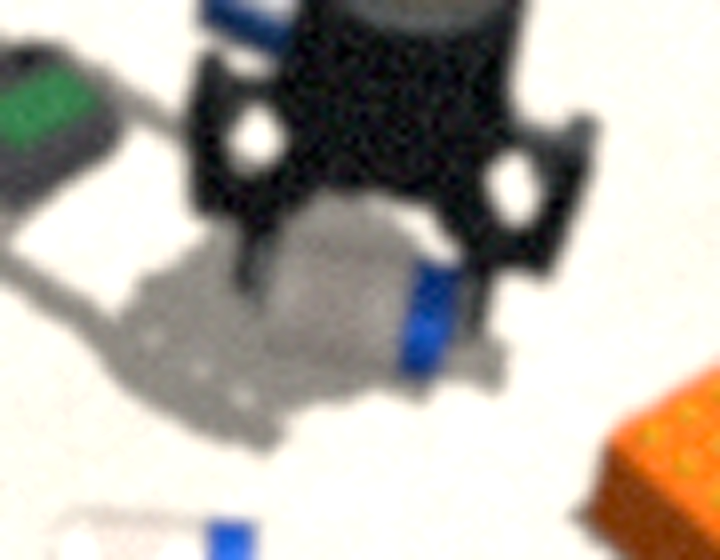

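Emit:
{"fn": "move_arm", "kwargs": {
  "increments": [
    [0,0,-2,0,5.8],
    [0,0,-6,0,5.8],
    [0,0,-11,0,5.8],
    [0,0,-11,0,5.8]
  ]
}}

```text
t: 13.35
tool_pos: [0.6022, 0.1356, 0.1067]
tool_rot: [1.478, 2.762, 0.01]
contact_force: [0.2, 0.2, -0.1]
opening: 0.0634
```

```bash
python3 -c "
from h import *
p=rk(-.048);print(p)
go(*p,.07,100.8)"
```

```text
[0.4579943  0.24785021]
t 13.35 pos [0.6022 0.1356 0.1067] yaw 123.7 tilt 0.65 open 63.4 F [ 0.2  0.2 -0.1] -> shift cm [17.36 -5.8   3.52] twist 22.9
```

Emit:
{"fn": "move_arm", "kwargs": {
  "increments": [
    [6,-2,0.5,8,5.8],
    [11.5,-3.8,0.5,16,5.8],
    [17.3,-5.8,0.5,22.9,5.8],
    [17.3,-5.8,0.5,22.9,5.8],
    [17.3,-5.8,0.5,22.9,5.8]
  ]
}}

```text
t: 13.98
tool_pos: [0.4537, 0.2467, 0.0943]
tool_rot: [2.001, 2.422, -0.001]
contact_force: [-0.0, -0.6, -0.9]
opening: 0.0632
```

```bash
python3 -c "
from h import *
p=rk(-.048)
crop('s14.png','d17.png',[*p,.07])
go(*p,.0,100.8)"
```

```text
crop origin 312 109
t 14.03 pos [0.4543 0.2464 0.0945] yaw 100.8 tilt 0.02 open 62.9 F [ 0.1 -0.9 -0.6] -> shift cm [0.07 0.39 9.45] twist -0.0
```

View pics/d17.png

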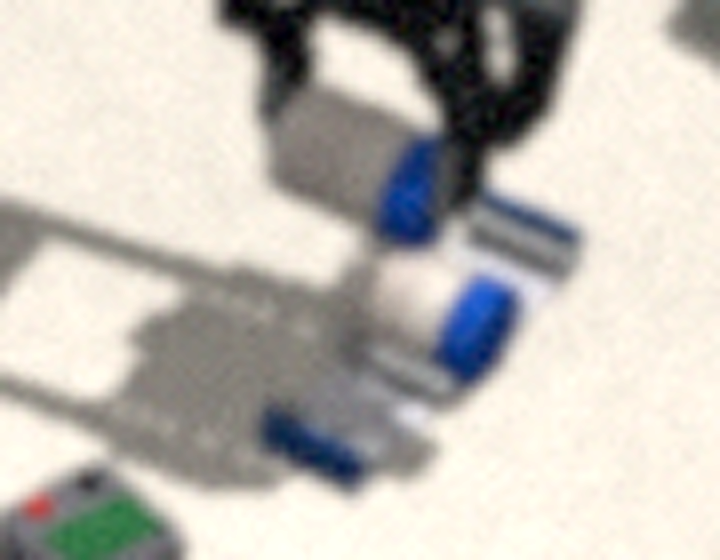

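Emit:
{"fn": "move_arm", "kwargs": {
  "increments": [
    [0.1,0.4,3,0,5.8],
    [0.1,0.4,6,0,5.8],
    [0.1,0.4,8,0,5.8],
    [0.1,0.4,8,0,5.8],
    [0.1,0.4,8,0,5.8]
  ]
}}

```text
t: 14.65
tool_pos: [0.459, 0.2483, 0.0155]
tool_rot: [2.004, 2.419, 0.002]
contact_force: [0.5, -0.8, -0.4]
opening: 0.063
```

```bash
python3 -c "
from h import *
p=rk(-.048)
crop('s15.png','d18.png',[*p,.04])
go(*p,-.006,100.8)"
```

```text
crop origin 311 116
t 14.70 pos [0.4592 0.2486 0.0159] yaw 100.8 tilt 0.12 open 63.4 F [-0.1  0.  -0.5] -> shift cm [-0.05 -0.13  2.19] twist -0.0
```

View pics/d18.png

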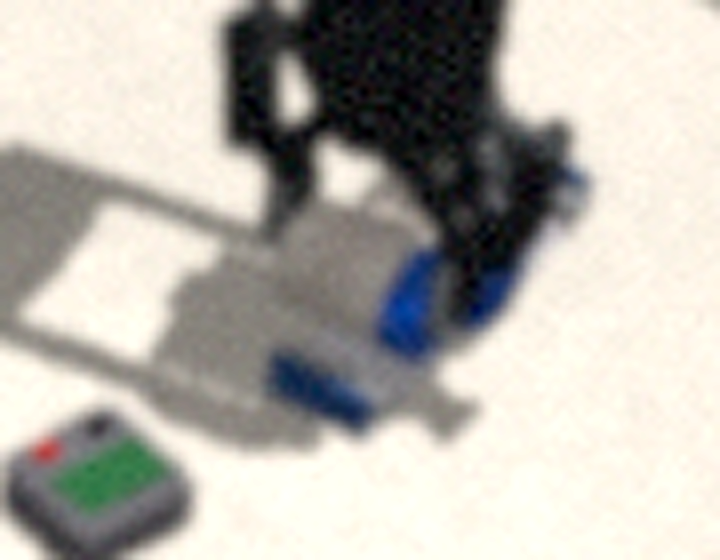

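Emit:
{"fn": "move_arm", "kwargs": {
  "increments": [
    [0,-0.1,1,0,5.8],
    [0,-0.1,1.8,0,5.8],
    [0,-0.1,2.1,0,5.8],
    [0,-0.1,2.1,0,5.8]
  ]
}}

```text
t: 15.2
tool_pos: [0.4574, 0.2507, -0.0051]
tool_rot: [-2.002, -2.419, -0.007]
contact_force: [-2.1, 5.5, 4.1]
opening: 0.0629
```

```bash
python3 -c "
from h import *
p=rk(-.048)
go(*p,-.006,100.8)"
```

```text
t 15.20 pos [ 0.4574  0.2507 -0.0051] yaw 100.8 tilt 0.27 open 62.9 F [-2.1  5.5  4.1] -> shift cm [-0.29  0.    0.08] twist -0.0
```

Emit:
{"fn": "move_arm", "kwargs": {
  "increments": [
    [0,0,0,0,6.6],
    [0,0,0,0,7.5],
    [0,0,0,0,8.5],
    [0,0,-1,0,8.5],
    [0,0,-4,0,8.5]
  ]
}}

```text
t: 15.82
tool_pos: [0.4551, 0.2477, 0.0326]
tool_rot: [-2.002, -2.419, 0.006]
contact_force: [0.0, -0.9, -0.3]
opening: 0.0853
```

Emit:
{"fn": "move_arm", "kwargs": {
  "increments": [
    [0,0,-5,0,8.5],
    [-6,0,-10,0,8.5],
    [-12,0,-12,0,8.5],
    [-18,0,-12,0,8.5],
    [-20,0,-12,0,8.5]
  ]
}}

```text
t: 16.45
tool_pos: [0.4951, 0.0494, 0.1556]
tool_rot: [2.004, 2.416, 0.003]
contact_force: [-0.2, 0.5, -0.8]
opening: 0.0852
```

```bash
sed -i 's/^RC=.*/RC=np.array([.4486,.297]); RA=10.8/' h.py; python3 -c "
from h import *
np.set_printoptions(precision=4,suppress=True)
d=crop('t16.png','d20.png',[*RC,.03],n='top')
for o in jars(d): print(*o)
d=crop('s16.png','d19.png',[*RC,.03])
d=dict(np.load('pics/s16.png.npz'))
cv2.imwrite('pics/d21.png',cv2.resize(d['image'][110:310,160:460,::-1],None,fx=2.6,fy=2.6))
"
```

```text
crop origin 181 193
[370.8112 188.8886] 342.5 (24.71063232421875, 15.297059059143066) [ 0.5824 -0.1394  0.022 ] 11.831616496714833
[367.9926 228.3457] 337.0 (14.960308074951172, 24.00225257873535) [ 0.4597 -0.1324  0.022 ] -8.591526078852038
[202.9986 232.4134] 116.5 (17.39482879638672, 7.636753082275391) [0.4329 0.3683 0.022 ] 12.190026395221652
crop origin 320 110
```

View pics/d20.png

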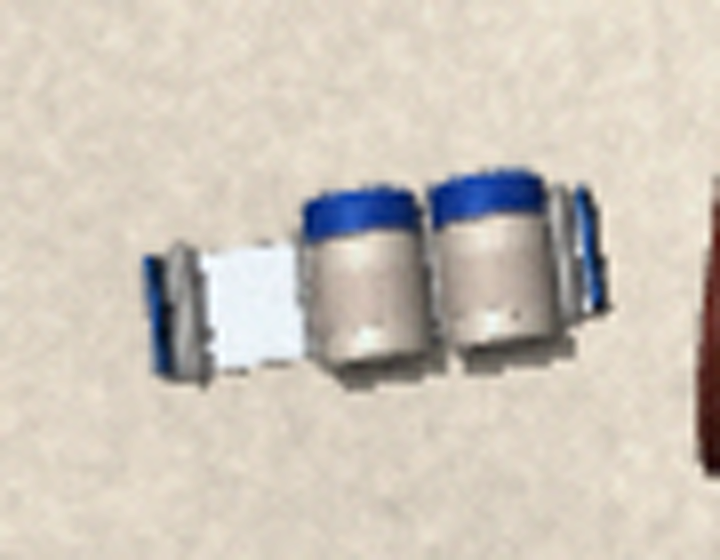

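View pics/d19.png

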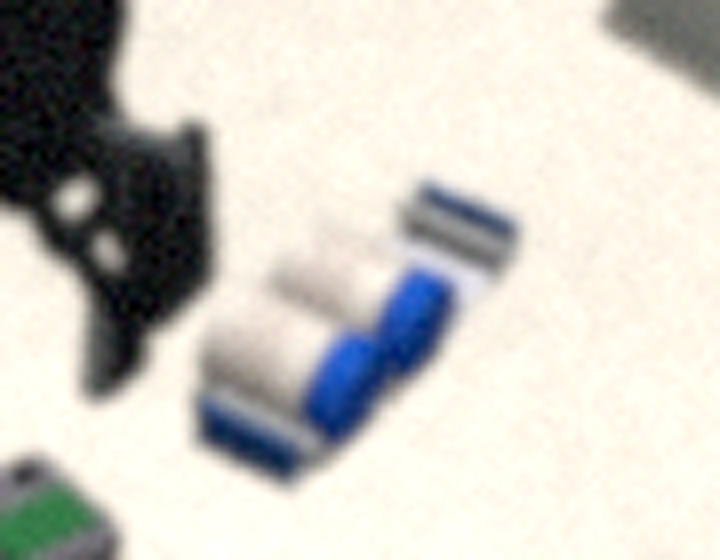

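View pics/d21.png

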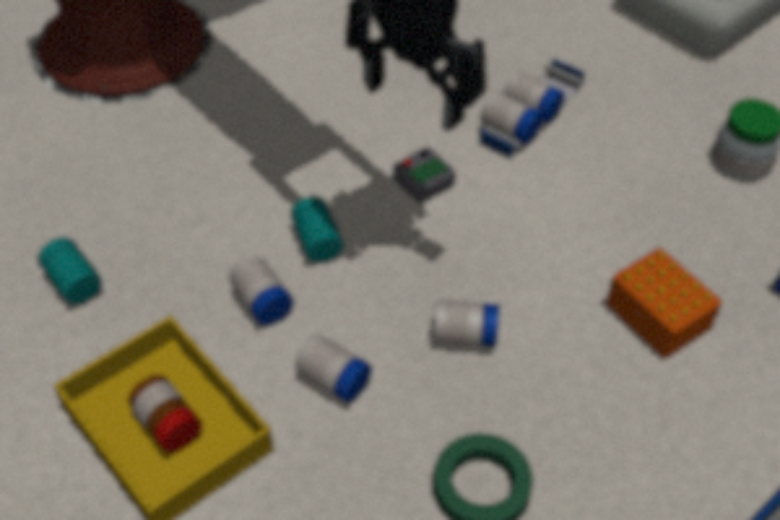

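```bash
python3 -c "
from h import *
go(.631,-.005,.05,132.4)"
```

```text
t 16.55 pos [0.495  0.0492 0.1548] yaw 100.5 tilt 0.12 open 85.1 F [-0.  1.  0.] -> shift cm [-7.8  12.37 10.51] twist -31.9
```

Emit:
{"fn": "move_arm", "kwargs": {
  "increments": [
    [-7.8,12.4,1,-10,8.5],
    [-7.8,12.4,2,-20,8.5],
    [-7.8,12.4,4,-30,8.5],
    [-7.8,12.4,8,-32,8.5],
    [-7.8,12.4,10.4,-32,8.5]
  ]
}}

```text
t: 17.18
tool_pos: [0.6296, -0.0004, 0.0472]
tool_rot: [-1.255, -2.876, 0.001]
contact_force: [0.4, 0.3, -0.3]
opening: 0.085
```

```bash
python3 -c "
from h import *
crop('s17.png','d22.png',[.631,-.005,.03])
go(.631,-.005,-.010,132.4)"
```

```text
crop origin 293 196
t 17.23 pos [ 6.272e-01 -1.000e-04  4.390e-02] yaw 132.8 tilt 0.47 open 85.0 F [-1.8  0.1 -1.6] -> shift cm [-0.65 -0.03  5.39] twist 0.4
```

View pics/d22.png

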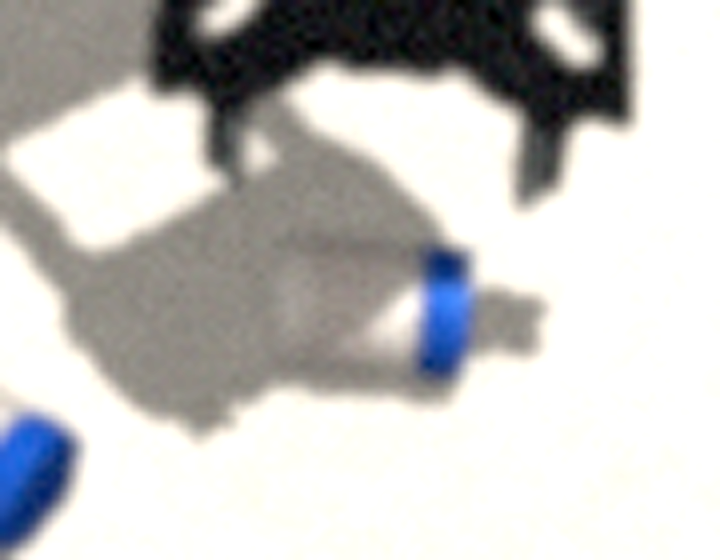

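Emit:
{"fn": "move_arm", "kwargs": {
  "increments": [
    [-0.5,0,0,0.4,8.5],
    [-0.5,0,0,0.4,8.5],
    [-0.5,0,0,0.4,8.5]
  ]
}}

```text
t: 17.6
tool_pos: [0.6353, -0.0051, 0.0516]
tool_rot: [1.267, 2.872, 0.002]
contact_force: [-0.5, -0.6, -0.1]
opening: 0.085
```

```bash
python3 -c "
from h import *
go(.631,-.005,-.010,132.4)"
```

```text
t 17.60 pos [ 0.6353 -0.0051  0.0516] yaw 132.4 tilt 0.18 open 85.0 F [-0.5 -0.6 -0.1] -> shift cm [ 0.31 -0.32  6.16] twist -0.0
```

Emit:
{"fn": "move_arm", "kwargs": {
  "increments": [
    [0.3,-0.3,2.5,0,8.5],
    [0.3,-0.3,4.5,0,8.5],
    [0.3,-0.3,6.1,0,8.5],
    [0.3,-0.3,6.1,0,8.5]
  ]
}}

```text
t: 18.1
tool_pos: [0.6284, -0.0047, -0.0134]
tool_rot: [-1.267, -2.871, 0.002]
contact_force: [1.1, 0.2, 0.7]
opening: 0.0845
```

```bash
python3 -c "
from h import *
crop('s18.png','d23.png',[.631,-.005,.03])
go(.631,-.005,-.010,132.4)"
```

```text
crop origin 293 196
t 18.15 pos [ 0.6294 -0.0049 -0.0121] yaw 132.4 tilt 0.07 open 85.2 F [-0.4 -0.4  0.1] -> shift cm [-0.12  0.11 -0.21] twist -0.0
```

View pics/d23.png

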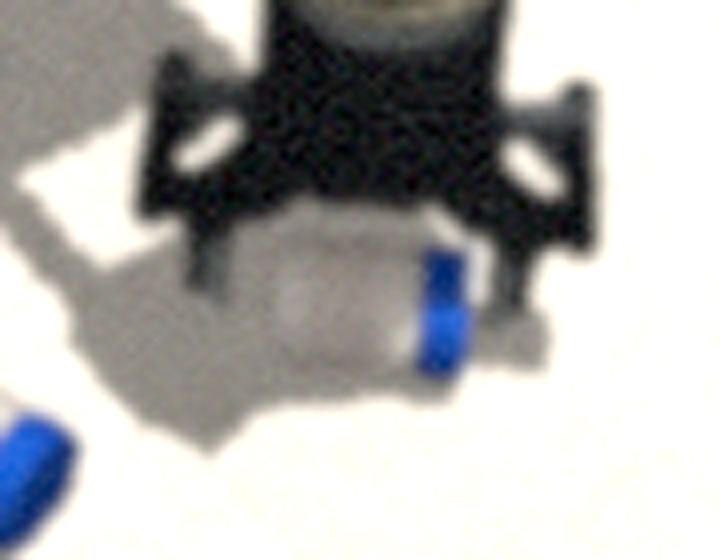

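Emit:
{"fn": "move_arm", "kwargs": {
  "increments": [
    [-0.1,0.2,-0.1,0,7.5],
    [-0.1,0.2,-0.1,0,5.8],
    [-0.1,0.2,-0.1,0,5.8],
    [-0.1,0.2,-0.1,0,5.8],
    [-0.1,0.2,-0.1,0,5.8]
  ]
}}

```text
t: 18.77
tool_pos: [0.6335, -0.0045, -0.0087]
tool_rot: [1.267, 2.871, 0.002]
contact_force: [1.3, 0.7, 6.0]
opening: 0.0634
```

Emit:
{"fn": "move_arm", "kwargs": {
  "increments": [
    [0,0,-2,0,5.8],
    [0,0,-6,0,5.8],
    [0,0,-12,0,5.8],
    [0,0,-12,0,5.8]
  ]
}}

```text
t: 19.27
tool_pos: [0.6361, -0.0047, 0.1176]
tool_rot: [1.263, 2.864, 0.006]
contact_force: [0.2, 0.6, 0.3]
opening: 0.063
```

```bash
python3 -c "
from h import *
crop('s19.png','d24.png',[.631,-.005,.09])
p=rk(.048);print(p)
go(*p,.10,100.8)"
```

```text
crop origin 294 181
[0.4396057  0.34414979]
t 19.32 pos [ 0.6339 -0.0045  0.1139] yaw 132.4 tilt 0.38 open 63.3 F [-0.2  0.5 -1.4] -> shift cm [38.86  9.15  1.24] twist 31.6
```

View pics/d24.png

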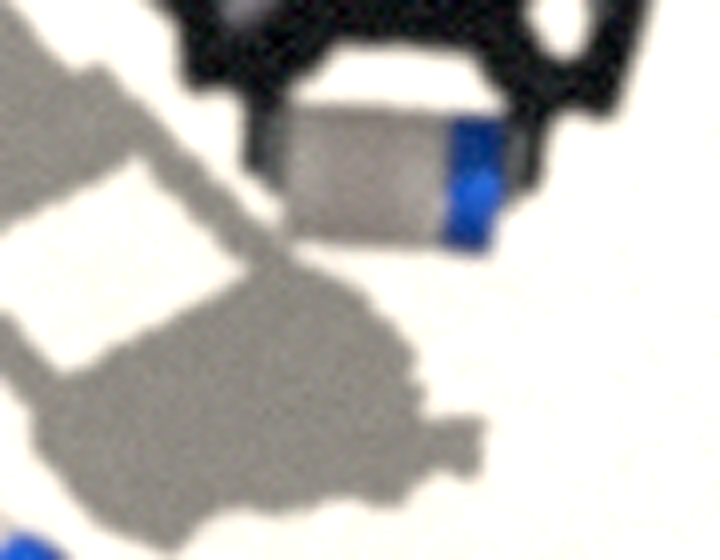

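Emit:
{"fn": "move_arm", "kwargs": {
  "increments": [
    [38.8,9.1,0,8,5.8],
    [38.8,9.1,0,16,5.8],
    [38.8,9.1,0,24,5.8],
    [38.8,9.1,0,31.6,5.8],
    [38.8,9.1,0,31.6,5.8]
  ]
}}

```text
t: 19.95
tool_pos: [0.4768, 0.2695, 0.1078]
tool_rot: [-2.003, -2.418, 0.004]
contact_force: [1.3, 0.9, -1.0]
opening: 0.0634
```

```bash
python3 -c "
from h import *
p=rk(.048)
go(*p,.10,100.8)"
```

```text
t 19.95 pos [0.4768 0.2695 0.1078] yaw 100.7 tilt 0.18 open 63.4 F [ 1.3  0.9 -1. ] -> shift cm [ 8.03 -2.26  0.78] twist -0.1
```

Emit:
{"fn": "move_arm", "kwargs": {
  "increments": [
    [5,-1.4,0,0,5.8],
    [8,-2.3,0,0,5.8],
    [8,-2.3,0,0,5.8],
    [8,-2.3,0.5,0,5.8]
  ]
}}

```text
t: 20.45
tool_pos: [0.4416, 0.3421, 0.1037]
tool_rot: [-2.003, -2.42, 0.002]
contact_force: [0.8, -0.8, -0.7]
opening: 0.0633
```

```bash
python3 -c "
from h import *
p=rk(.048)
go(*p,.015,100.8)"
```

```text
t 20.45 pos [0.4416 0.3421 0.1037] yaw 100.8 tilt 0.08 open 63.3 F [ 0.8 -0.8 -0.7] -> shift cm [ 0.25 -0.15  8.87] twist -0.0
```

Emit:
{"fn": "move_arm", "kwargs": {
  "increments": [
    [0.2,-0.1,3,0,5.8],
    [0.2,-0.1,6,0,5.8],
    [0.2,-0.1,8,0,5.8],
    [0.2,-0.1,8.5,0,5.8],
    [0.2,-0.1,8.5,0,5.8]
  ]
}}

```text
t: 21.08
tool_pos: [0.441, 0.3444, 0.0198]
tool_rot: [2.003, 2.42, 0.0]
contact_force: [-0.2, -0.1, -1.4]
opening: 0.063
```

```bash
python3 -c "
from h import *
p=rk(.048)
crop('s20.png','d25.png',[*p,.04])
go(*p,-.005,100.8)"
```

```text
crop origin 328 100
t 21.12 pos [0.4414 0.3448 0.0205] yaw 100.8 tilt 0.09 open 63.1 F [ 1.4  0.4 -0.7] -> shift cm [-0.03 -0.19  2.55] twist -0.0
```

View pics/d25.png

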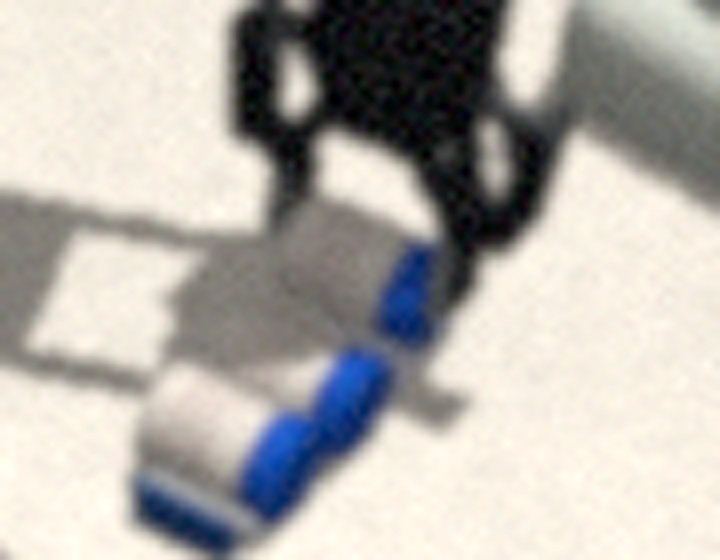

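Emit:
{"fn": "move_arm", "kwargs": {
  "increments": [
    [0,-0.1,1,0,5.8],
    [0,-0.1,1.8,0,5.8],
    [0,-0.1,2.1,0,5.8],
    [0,-0.1,2.2,0,5.8]
  ]
}}

```text
t: 21.62
tool_pos: [0.4393, 0.3443, -0.0028]
tool_rot: [-2.002, -2.421, 0.001]
contact_force: [0.9, 0.3, -0.8]
opening: 0.0635
```

```bash
python3 -c "
from h import *
p=rk(.048)
crop('s21.png','d26.png',[*p,.04])
go(*p,-.005,100.8)"
```

```text
crop origin 328 100
t 21.68 pos [ 0.4394  0.3443 -0.0027] yaw 100.8 tilt 0.02 open 63.1 F [-0.1 -1.2 -0.5] -> shift cm [-0.02  0.02  0.23] twist -0.0
```

View pics/d26.png

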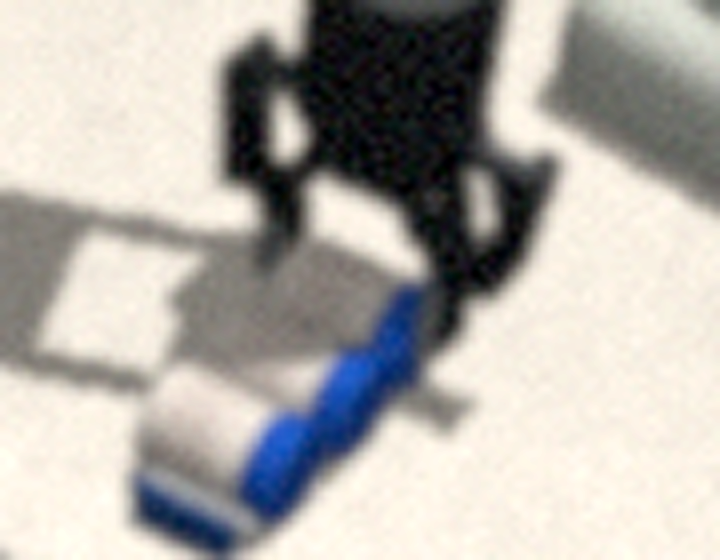

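Emit:
{"fn": "move_arm", "kwargs": {
  "increments": [
    [0,0,0.15,0,5.8],
    [0,0,0.3,0,5.8],
    [0,0,0.3,0,5.8]
  ]
}}

```text
t: 22.05
tool_pos: [0.44, 0.3451, -0.0044]
tool_rot: [-2.003, -2.42, -0.002]
contact_force: [-2.3, 1.3, 3.7]
opening: 0.0631
```

Contact; release.

Emit:
{"fn": "move_arm", "kwargs": {
  "increments": [
    [0,0,0,0,6.6],
    [0,0,0,0,7.5],
    [0,0,0,0,8.5],
    [0,0,-1,0,8.5],
    [0,0,-4,0,8.5]
  ]
}}

```text
t: 22.68
tool_pos: [0.4381, 0.3435, 0.0336]
tool_rot: [-2.002, -2.42, 0.006]
contact_force: [-0.8, -0.8, 0.1]
opening: 0.0848
```

Emit:
{"fn": "move_arm", "kwargs": {
  "increments": [
    [0,0,-5,0,8.5],
    [-6,0,-10,0,8.5],
    [-12,0,-12,0,8.5],
    [-18,0,-12,0,8.5],
    [-24,0,-12,0,8.5]
  ]
}}

```text
t: 23.3
tool_pos: [0.4835, 0.1163, 0.1565]
tool_rot: [2.0, 2.419, 0.004]
contact_force: [1.4, 0.3, -0.5]
opening: 0.0847
```

```bash
python3 -c "
from h import *
np.set_printoptions(precision=4,suppress=True)
go(.5824,-.1394,.05,101.8)
d=crop('t22.png','d27.png',[*RC,.03],n='top')
for o in jars(d): print(*o)
d=crop('s22.png','d28.png',[*RC,.03])
"
```

```text
t 23.30 pos [0.4835 0.1163 0.1565] yaw 100.8 tilt 0.21 open 84.7 F [ 1.4  0.3 -0.5] -> shift cm [-26.97   4.87  10.68] twist -1.0
crop origin 181 193
[370.8112 188.8886] 342.5 (24.71063232421875, 15.297059059143066) [ 0.5824 -0.1394  0.022 ] 11.831616496714833
[367.9717 228.3765] 336.0 (14.960308074951172, 24.00225257873535) [ 0.4596 -0.1323  0.022 ] -8.591234950817247
crop origin 320 110
```

View pics/d27.png

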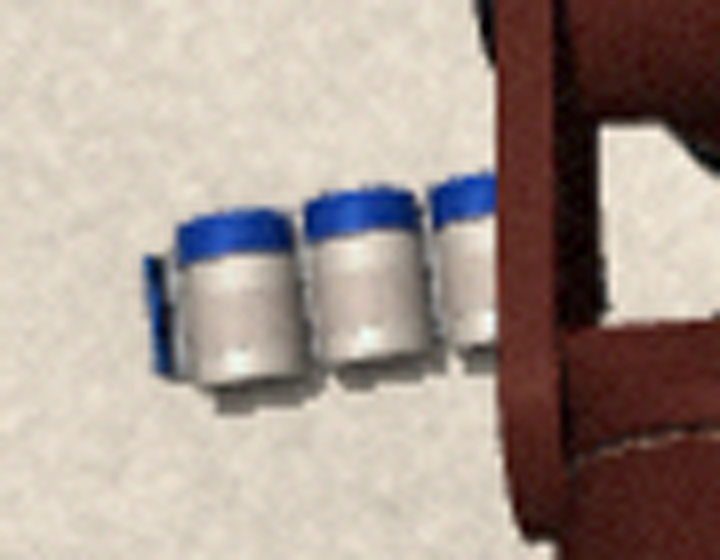

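View pics/d28.png

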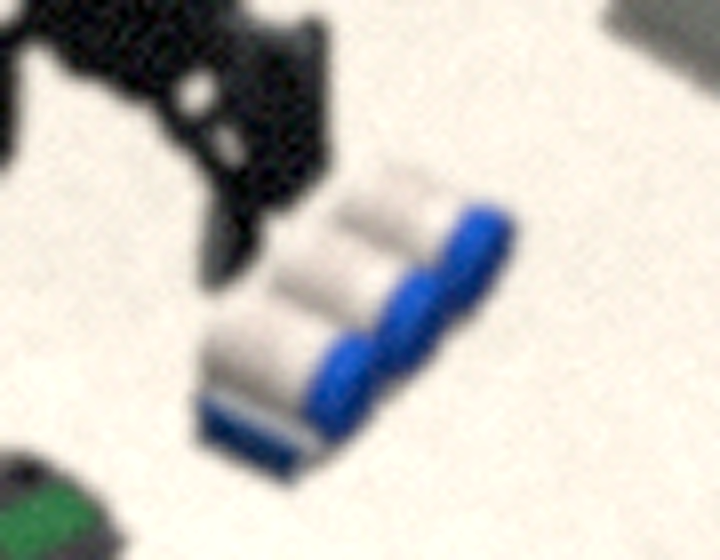

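Emit:
{"fn": "move_arm", "kwargs": {
  "increments": [
    [-26.9,4.9,0,-1,8.5],
    [-26.9,4.9,0,-1,8.5],
    [-26.9,4.9,3,-1,8.5],
    [-26.9,4.9,7,-1,8.5],
    [-26.9,4.9,10.5,-1,8.5]
  ]
}}

```text
t: 24.02
tool_pos: [0.5835, -0.137, 0.0561]
tool_rot: [1.979, 2.432, 0.004]
contact_force: [0.9, -0.2, -0.1]
opening: 0.0847
```

```bash
python3 -c "
from h import *
go(.5824,-.1394,.05,101.8)"
```

```text
t 24.02 pos [ 0.5835 -0.137   0.0561] yaw 101.7 tilt 0.39 open 84.7 F [ 0.9 -0.2 -0.1] -> shift cm [-0.21 -0.16  0.61] twist -0.1
```

Emit:
{"fn": "move_arm", "kwargs": {
  "increments": [
    [-0.1,0,0,0,8.5],
    [-0.1,0,0,0,8.5]
  ]
}}

```text
t: 24.28
tool_pos: [0.5811, -0.1348, 0.0551]
tool_rot: [1.98, 2.438, 0.001]
contact_force: [1.2, 0.2, 0.3]
opening: 0.0851
```

```bash
python3 -c "
from h import *
crop('s23.png','d29.png',[.5824,-.1394,.03])
go(.5824,-.1394,-.010,101.8)"
```

```text
crop origin 242 213
t 24.32 pos [ 0.5819 -0.1348  0.0563] yaw 101.9 tilt 0.19 open 84.7 F [-0.7  0.2  0.8] -> shift cm [-0.45 -0.06  6.63] twist 0.1
```

View pics/d29.png

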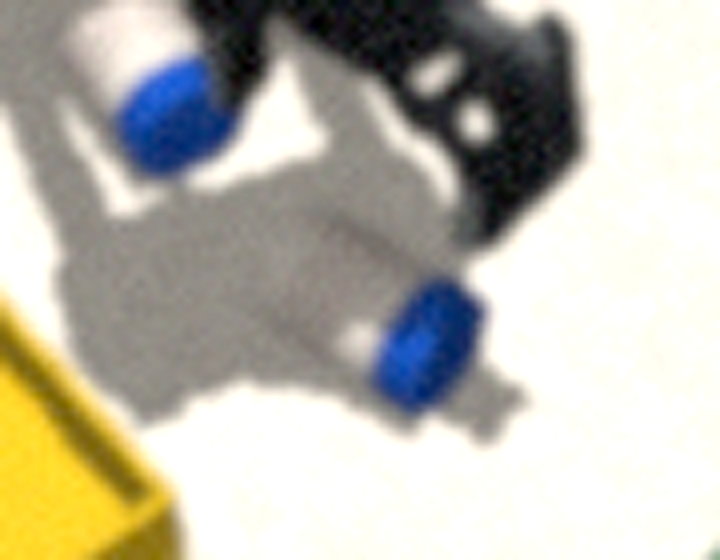

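Emit:
{"fn": "move_arm", "kwargs": {
  "increments": [
    [-0.4,0,0,0,8.5],
    [-0.4,0,1.5,0,8.5],
    [-0.4,0,3,0,8.5],
    [-0.4,0,3,0,8.5],
    [-0.4,0,3,0,8.5]
  ]
}}

```text
t: 24.95
tool_pos: [0.581, -0.1393, 0.0236]
tool_rot: [-1.981, -2.437, 0.0]
contact_force: [1.5, 0.4, 0.6]
opening: 0.0845
```

```bash
python3 -c "
from h import *
crop('s24.png','d30.png',[.5824,-.1394,.03])
go(.5824,-.1394,-.010,101.8)"
```

```text
crop origin 242 213
t 25.00 pos [ 0.5814 -0.1395  0.0241] yaw 101.8 tilt 0.01 open 85.1 F [-0.4  0.4 -0. ] -> shift cm [-0.02  0.1   3.41] twist -0.0
```

View pics/d30.png

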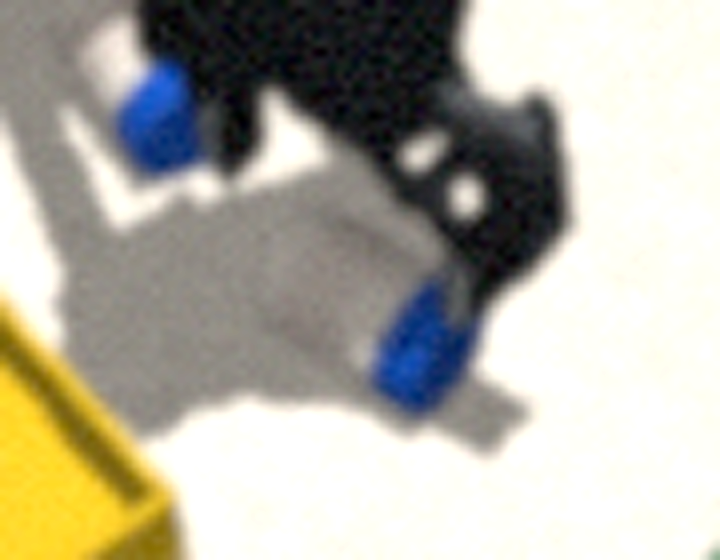

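```bash
python3 -c "
from h import *
d=dict(np.load('pics/s24.png.npz'))
f=lambda x,y:[242+x/8-.5,213+y/8-.5]
for z in(.040,.045,.05): print(z,ray(d,[f(460,322),f(238,178),f(349,250)],z).round(4).tolist())
print(ray(d,[f(432,348)],.022), 'jar centre', ray(d,[f(432,348)],.022)[0]-.03*np.array([np.cos(.206),np.sin(.206),0]))
# top-based jar projection
a=np.radians(11.8);u=np.array([np.cos(a),np.sin(a),0])
print(((proj(d,np.array([.5824,-.1394,.022])+.032*u)[0]-[242,213]+.5)*8).round())
"
```

```text
0.04 [[0.6198, -0.131, 0.04], [0.5309, -0.147, 0.04], [0.5761, -0.1388, 0.04]]
0.045 [[0.6224, -0.1332, 0.045], [0.534, -0.1491, 0.045], [0.579, -0.141, 0.045]]
0.05 [[0.6249, -0.1354, 0.05], [0.5371, -0.1512, 0.05], [0.5818, -0.1432, 0.05]]
[[ 0.6119395  -0.13593898  0.022     ]] jar centre [ 0.58257379 -0.14207537  0.022     ]
[443. 346.]
```

Emit:
{"fn": "move_arm", "kwargs": {
  "increments": [
    [-0.1,0.1,1.5,0,8.5],
    [-0.1,0.1,3.0,0,8.5],
    [-0.1,0.1,3.3,0,8.5],
    [-0.1,0.1,3.3,0,7.0],
    [-0.1,0.1,3.3,0,5.8]
  ]
}}

```text
t: 25.62
tool_pos: [0.5832, -0.1405, -0.0081]
tool_rot: [1.98, 2.437, 0.001]
contact_force: [1.0, -1.0, -0.4]
opening: 0.0634
```

Emit:
{"fn": "move_arm", "kwargs": {
  "increments": [
    [0,0,0,0,5.8],
    [0,0,0,0,5.8],
    [0,0,0,0,5.8]
  ]
}}

```text
t: 26.0
tool_pos: [0.5827, -0.1403, -0.0085]
tool_rot: [1.981, 2.437, 0.0]
contact_force: [1.0, -0.2, 0.2]
opening: 0.0631
```

```bash
python3 -c "
from h import *
crop('s25.png','d31.png',[.5824,-.1394,.03])
go(.5824,-.1394,-.010,101.8)"
```

```text
crop origin 242 213
t 26.05 pos [ 0.5827 -0.1403 -0.0085] yaw 101.8 tilt 0.04 open 63.2 F [ 0.6 -0.8  1.4] -> shift cm [ 0.09 -0.02  0.15] twist -0.0
```

View pics/d31.png

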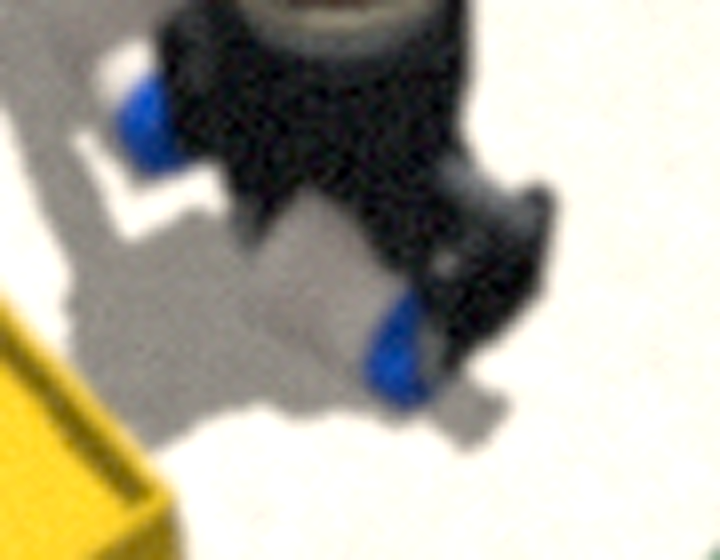

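Emit:
{"fn": "move_arm", "kwargs": {
  "increments": [
    [0,0,-2,0,5.8],
    [0,0,-6,0,5.8],
    [0,0,-12,0,5.8],
    [0,0,-15,0,5.8],
    [0,0,-15,0,5.8]
  ]
}}

```text
t: 26.68
tool_pos: [0.5848, -0.141, 0.1461]
tool_rot: [1.976, 2.432, 0.004]
contact_force: [-0.8, 0.4, -0.3]
opening: 0.0628
```

```bash
sed -i 's/^RC=.*/RC=np.array([.4487,.2977]); RA=10.7/' h.py; python3 -c "
from h import *
p=rk(-.024);print(p)
go(*p,.12,100.7)"
```

```text
[0.453156   0.27411729]
t 26.68 pos [ 0.5848 -0.141   0.1461] yaw 101.8 tilt 0.47 open 62.8 F [-0.8  0.4 -0.3] -> shift cm [43.34 -4.42  2.39] twist 1.1
```

Emit:
{"fn": "move_arm", "kwargs": {
  "increments": [
    [43.3,-4.4,0,1.1,5.8],
    [43.3,-4.4,0,1.1,5.8],
    [43.3,-4.4,0,1.1,5.8],
    [43.3,-4.4,0,1.1,5.8],
    [43.3,-4.4,0,1.1,5.8]
  ]
}}

```text
t: 27.3
tool_pos: [0.4858, 0.1592, 0.1393]
tool_rot: [-2.004, -2.417, 0.003]
contact_force: [0.9, 0.9, -1.6]
opening: 0.0631
```

```bash
python3 -c "
from h import *
p=rk(-.024);
go(*p,.12,100.7)"
```

```text
t 27.30 pos [0.4858 0.1592 0.1393] yaw 100.7 tilt 0.15 open 63.1 F [ 0.9  0.9 -1.6] -> shift cm [11.9  -1.08  1.94] twist -0.0
```

Emit:
{"fn": "move_arm", "kwargs": {
  "increments": [
    [6,-0.5,0,0,5.8],
    [11,-1,0,0,5.8],
    [11.9,-1.1,0,0,5.8],
    [11.9,-1.1,1,0,5.8],
    [11.9,-1.1,2,0,5.8]
  ]
}}

```text
t: 27.92
tool_pos: [0.455, 0.2712, 0.1195]
tool_rot: [-2.006, -2.417, 0.003]
contact_force: [0.3, -0.9, -1.0]
opening: 0.063
```

Emit:
{"fn": "move_arm", "kwargs": {
  "increments": [
    [0,0,2,0,5.8],
    [0,0,4,0,5.8],
    [0,0,4,0,5.8],
    [0,0,4,0,5.8]
  ]
}}

```text
t: 28.42
tool_pos: [0.4553, 0.2725, 0.0811]
tool_rot: [2.005, 2.419, 0.0]
contact_force: [-0.1, 0.6, -1.0]
opening: 0.0631
```

```bash
python3 -c "
from h import *
p=rk(-.024)
crop('s26.png','d32.png',[*p,.06])
go(*p,.0325,100.7)"
```

```text
crop origin 317 107
t 28.48 pos [0.4556 0.2727 0.0816] yaw 100.7 tilt 0.07 open 63.3 F [ 0.2  0.3 -0.5] -> shift cm [ 0.18 -0.22  4.91] twist -0.0
```

View pics/d32.png

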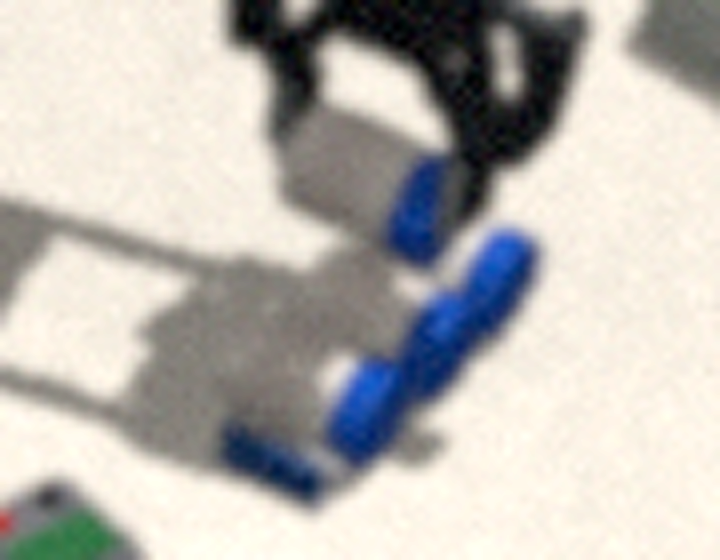

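Emit:
{"fn": "move_arm", "kwargs": {
  "increments": [
    [0.2,-0.2,1.5,0,5.8],
    [0.2,-0.2,3,0,5.8],
    [0.2,-0.2,4,0,5.8],
    [0.2,-0.2,4,0,5.8],
    [0.2,-0.2,4,0,5.8]
  ]
}}

```text
t: 29.1
tool_pos: [0.453, 0.2743, 0.0412]
tool_rot: [2.005, 2.419, 0.0]
contact_force: [0.3, 0.8, -0.6]
opening: 0.0631
```

```bash
python3 -c "
from h import *
p=rk(-.024)
crop('s27.png','d33.png',[*p,.06])
go(*p,.0325,100.7)"
```

```text
crop origin 317 107
t 29.15 pos [0.4532 0.2743 0.0416] yaw 100.7 tilt 0.05 open 63.0 F [ 0.   0.3 -0.9] -> shift cm [-0.02 -0.01  0.91] twist -0.0
```

View pics/d33.png

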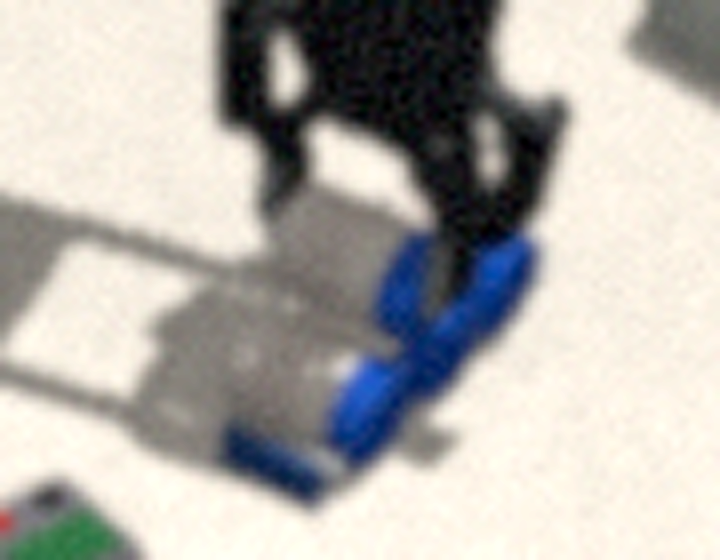

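Good. Lower until contact in small steps.

Emit:
{"fn": "move_arm", "kwargs": {
  "increments": [
    [0,0,0.3,0,5.8],
    [0,0,0.6,0,5.8],
    [0,0,0.7,0,5.8],
    [0,0,0.7,0,5.8]
  ]
}}

```text
t: 29.65
tool_pos: [0.4526, 0.2741, 0.0339]
tool_rot: [-2.005, -2.419, 0.0]
contact_force: [0.7, -0.6, -1.2]
opening: 0.0631
```

Emit:
{"fn": "move_arm", "kwargs": {
  "increments": [
    [0,0,0.1,0,5.8],
    [0,0,0.2,0,5.8],
    [0,0,0.2,0,5.8]
  ]
}}

```text
t: 30.02
tool_pos: [0.453, 0.2741, 0.0331]
tool_rot: [2.004, 2.419, -0.0]
contact_force: [-2.3, -2.6, 5.5]
opening: 0.0628
```

Emit:
{"fn": "move_arm", "kwargs": {
  "increments": [
    [0,0,-0.05,0,6.6],
    [0,0,-0.05,0,7.5],
    [0,0,-0.05,0,8.5],
    [0,0,-0.5,0,8.5],
    [0,0,-2,0,8.5]
  ]
}}

```text
t: 30.65
tool_pos: [0.4519, 0.2739, 0.0518]
tool_rot: [-2.004, -2.418, 0.003]
contact_force: [0.3, -1.1, -0.7]
opening: 0.085
```

Emit:
{"fn": "move_arm", "kwargs": {
  "increments": [
    [0,0,-4,0,8.5],
    [0,0,-9,0,8.5],
    [-6,0,-10,0,8.5],
    [-12,0,-10,0,8.5],
    [-18,0,-10,0,8.5]
  ]
}}

```text
t: 31.28
tool_pos: [0.4869, 0.0958, 0.1541]
tool_rot: [2.002, 2.418, 0.003]
contact_force: [0.4, -0.6, 0.7]
opening: 0.0851
```

Emit:
{"fn": "move_arm", "kwargs": {
  "increments": [
    [-6,0,0,10,8.5],
    [-12,0,0,20,8.5]
  ]
}}

```text
t: 31.52
tool_pos: [0.509, -0.0226, 0.1538]
tool_rot: [2.399, 2.026, 0.003]
contact_force: [0.6, 1.0, -0.1]
opening: 0.0848
```

```bash
python3 -c "
from h import *
np.set_printoptions(precision=4,suppress=True)
go(.4597,-.1323,.05,81.2)
d=crop('t28.png','d34.png',[*RC,.03],n='top')
for o in jars(d): print(*o)
d=crop('s28.png','d35.png',[*RC,.03])
cv2.imwrite('pics/d36.png',cv2.resize(d['image'][110:310,160:460,::-1],None,fx=2.6,fy=2.6))
"
```

```text
t 31.52 pos [ 0.509  -0.0226  0.1538] yaw 80.4 tilt 0.15 open 84.8 F [ 0.6  1.  -0.1] -> shift cm [-11.64  -3.05  10.37] twist -0.8
crop origin 181 193
[367.9717 228.3765] 336.0 (14.960308074951172, 24.00225257873535) [ 0.4596 -0.1323  0.022 ] -8.591234950817247
crop origin 320 110
```

View pics/d34.png

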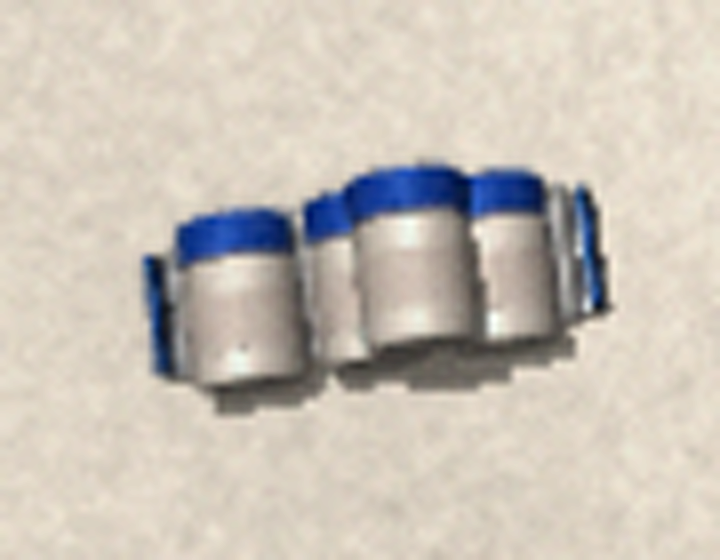

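View pics/d35.png

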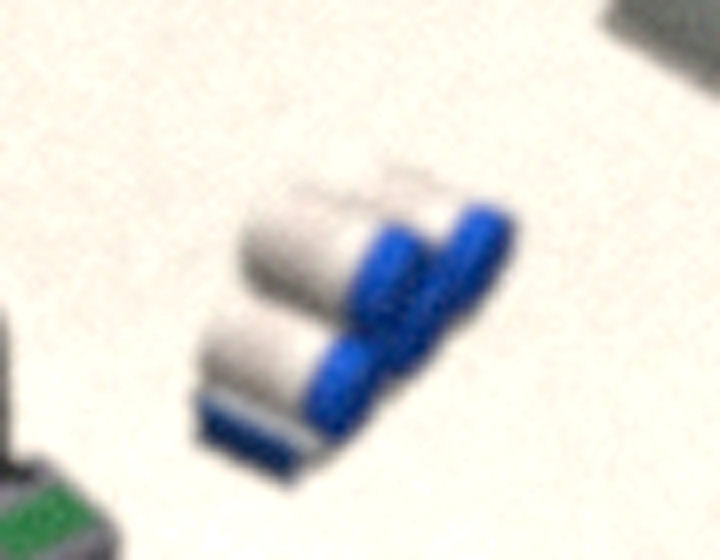

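View pics/d36.png

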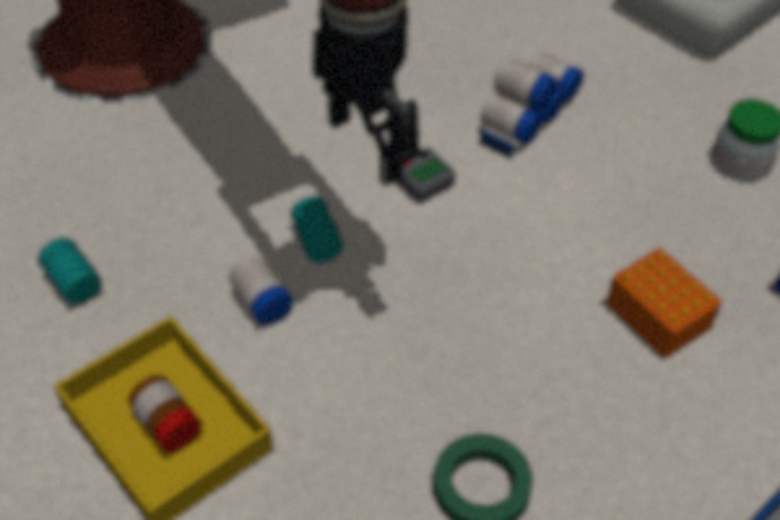

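Emit:
{"fn": "move_arm", "kwargs": {
  "increments": [
    [-11.6,-3,2,-0.8,8.5],
    [-11.6,-3,4,-0.8,8.5],
    [-11.6,-3,7,-0.8,8.5],
    [-11.6,-3,10,-0.8,8.5],
    [-11.6,-3,10,-0.8,8.5]
  ]
}}

```text
t: 32.25
tool_pos: [0.4582, -0.129, 0.0503]
tool_rot: [-2.376, -2.049, 0.003]
contact_force: [-0.5, -0.5, -0.4]
opening: 0.0848
```

```bash
python3 -c "
from h import *
crop('s29.png','d37.png',[.4597,-.1323,.03])
go(.4597,-.1323,-.009,81.2)"
```

```text
crop origin 214 183
t 32.30 pos [ 0.4597 -0.1295  0.0522] yaw 81.6 tilt 0.08 open 85.2 F [-0.3 -0.6  0.3] -> shift cm [-0.28  0.04  6.12] twist 0.4
```

View pics/d37.png

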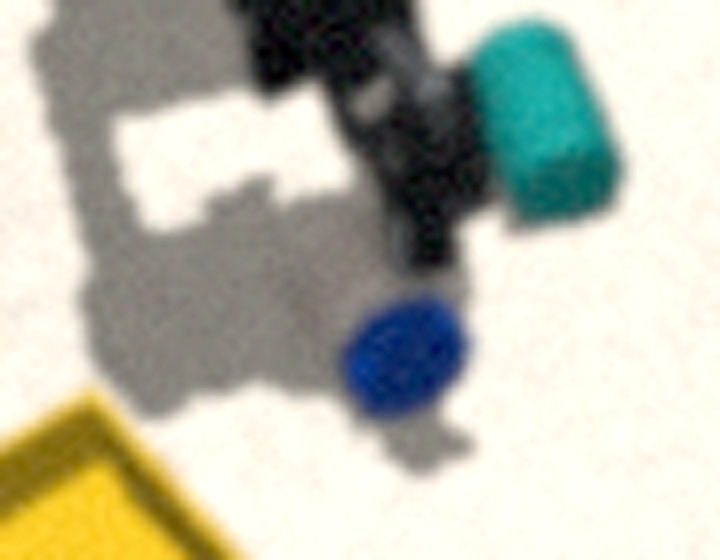

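```bash
python3 -c "
from h import *
d=dict(np.load('pics/s29.png.npz'))
f=lambda x,y:[214+x/8-.5,183+y/8-.5]
print(ray(d,[f(430,265)],.073),'exp tip',.4597+.0425*.99+.004,-.1295-.0065)
q=ray(d,[f(406,355)],.022)[0];a=np.radians(-8.8);print(q,q-.032*np.array([np.cos(a),np.sin(a),0]))
"
```

```text
[[ 0.49732214 -0.13034279  0.073     ]] exp tip 0.505775 -0.136
[ 0.48722475 -0.13670623  0.022     ] [ 0.45560144 -0.13181068  0.022     ]
```

Emit:
{"fn": "move_arm", "kwargs": {
  "increments": [
    [-0.2,0,2.5,0.4,8.5],
    [-0.2,0,4.5,0.4,8.5],
    [-0.2,0,6.1,0.4,8.5],
    [-0.2,0,6.1,0.4,8.5],
    [-0.2,0,6.1,0.4,8.5]
  ]
}}

```text
t: 32.92
tool_pos: [0.4607, -0.1325, -0.0078]
tool_rot: [2.386, 2.042, 0.001]
contact_force: [0.5, 0.4, 0.8]
opening: 0.085
```

```bash
python3 -c "
from h import *
crop('s30.png','d38.png',[.4597,-.1323,.03])
go(.4597,-.1323,-.009,81.2)"
```

```text
crop origin 214 183
t 32.98 pos [ 0.4608 -0.1326 -0.0077] yaw 81.1 tilt 0.12 open 85.2 F [ 1.2  0.6 -0.5] -> shift cm [ 0.01 -0.11  0.13] twist -0.1
```

View pics/d38.png

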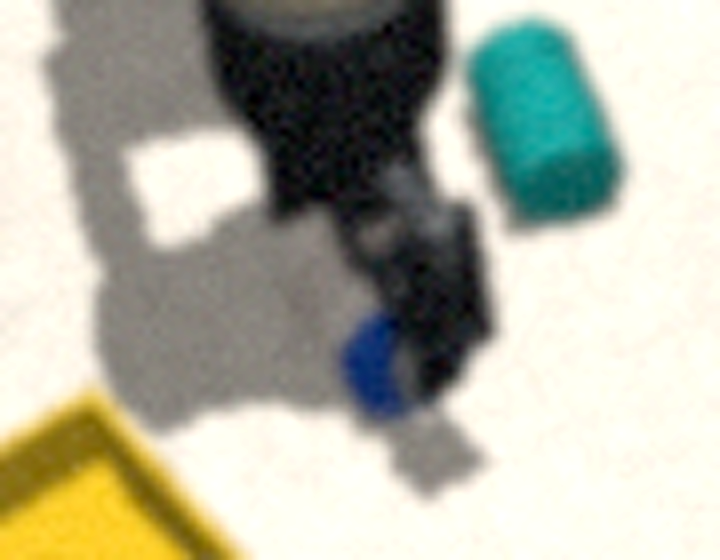

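Emit:
{"fn": "move_arm", "kwargs": {
  "increments": [
    [0,-0.1,0.05,0,7.5],
    [0,-0.1,0.05,0,5.8],
    [0,-0.1,0.05,0,5.8],
    [0,-0.1,0.05,0,5.8],
    [0,-0.1,0.05,0,5.8]
  ]
}}

```text
t: 33.6
tool_pos: [0.4594, -0.1324, -0.0086]
tool_rot: [2.386, 2.042, 0.001]
contact_force: [-0.3, 0.1, 5.1]
opening: 0.0632
```

Emit:
{"fn": "move_arm", "kwargs": {
  "increments": [
    [0,0,-2,0,5.8],
    [0,0,-6,0,5.8],
    [0,0,-12,0,5.8],
    [0,0,-16,0,5.8],
    [0,0,-16,0,5.8]
  ]
}}

```text
t: 34.22
tool_pos: [0.461, -0.1331, 0.1545]
tool_rot: [2.382, 2.038, 0.005]
contact_force: [-0.3, 0.7, -1.1]
opening: 0.0628
```

```bash
python3 -c "
from h import *
p=rk(.024);print(p)
crop('s31.png','d39.png',[.4597,-.1323,.13])
go(*p,.15,100.7)"
```

```text
[0.444244   0.32128271]
crop origin 211 158
t 34.27 pos [ 0.4594 -0.1323  0.1517] yaw 81.1 tilt 0.15 open 62.8 F [-0.   0.8 -1.3] -> shift cm [44.58 -8.52  0.11] twist -19.6
```

View pics/d39.png

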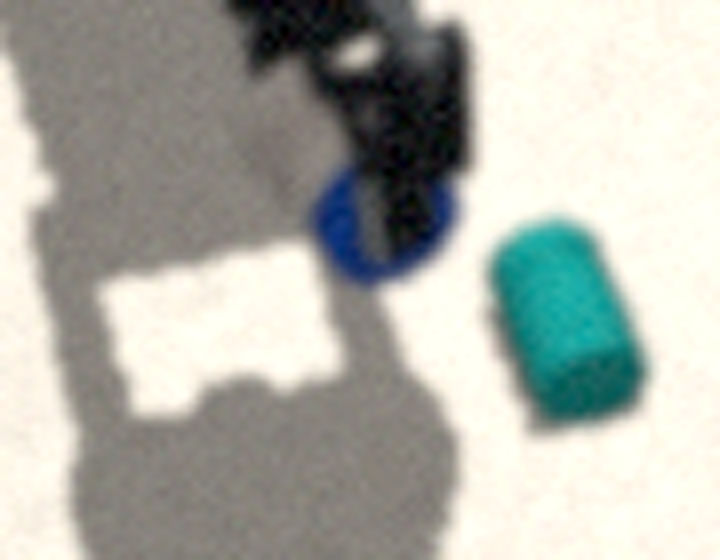

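Emit:
{"fn": "move_arm", "kwargs": {
  "increments": [
    [44.6,-8.5,0,-5,5.8],
    [44.6,-8.5,0,-10,5.8],
    [44.6,-8.5,0,-15,5.8],
    [44.6,-8.5,0,-19.6,5.8],
    [44.6,-8.5,0,-19.6,5.8]
  ]
}}

```text
t: 34.9
tool_pos: [0.4465, 0.1818, 0.1478]
tool_rot: [-2.003, -2.417, 0.005]
contact_force: [1.2, -0.1, -0.3]
opening: 0.0632
```

```bash
python3 -c "
from h import *
p=rk(.024)
go(*p,.12,100.7)"
```

```text
t 34.90 pos [0.4465 0.1818 0.1478] yaw 100.7 tilt 0.23 open 63.2 F [ 1.2 -0.1 -0.3] -> shift cm [13.74  2.38  2.76] twist 0.0
```

Emit:
{"fn": "move_arm", "kwargs": {
  "increments": [
    [6,1.2,0,0,5.8],
    [12,2.2,0,0,5.8],
    [13.6,2.4,0,0,5.8],
    [13.6,2.4,1.5,0,5.8],
    [13.6,2.4,1.5,0,5.8]
  ]
}}

```text
t: 35.52
tool_pos: [0.4451, 0.3161, 0.1319]
tool_rot: [-2.005, -2.416, 0.009]
contact_force: [-0.1, 0.1, -1.0]
opening: 0.0631
```

Emit:
{"fn": "move_arm", "kwargs": {
  "increments": [
    [0,0,2,0,5.8],
    [0,0,4,0,5.8],
    [0,0,5,0,5.8],
    [0,0,5,0,5.8]
  ]
}}

```text
t: 36.02
tool_pos: [0.446, 0.3177, 0.0839]
tool_rot: [-2.004, -2.418, 0.004]
contact_force: [-0.3, 0.4, -0.0]
opening: 0.0634
```

```bash
python3 -c "
from h import *
p=rk(.024)
crop('s32.png','d40.png',[*p,.06])
go(*p,.0325,100.7)"
```

```text
crop origin 325 99
t 36.08 pos [0.4467 0.3181 0.0851] yaw 100.7 tilt 0.05 open 63.3 F [0.2 0.1 0.1] -> shift cm [ 0.36 -0.17  5.26] twist -0.0
```

View pics/d40.png

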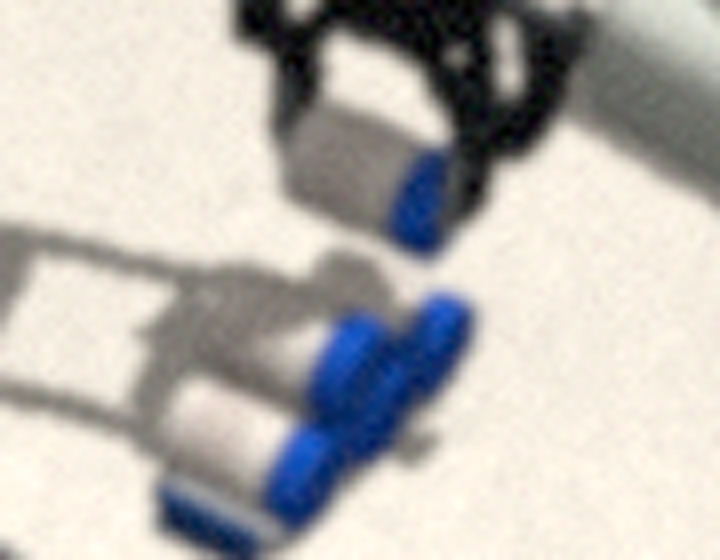

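Emit:
{"fn": "move_arm", "kwargs": {
  "increments": [
    [0.35,-0.15,0,0,5.8],
    [0.35,-0.15,1,0,5.8],
    [0.35,-0.15,1,0,5.8],
    [0.35,-0.15,1,0,5.8]
  ]
}}

```text
t: 36.58
tool_pos: [0.4446, 0.3215, 0.0754]
tool_rot: [-2.005, -2.419, 0.0]
contact_force: [-0.1, -0.2, -0.2]
opening: 0.0631
```

```bash
python3 -c "
from h import *
p=rk(.024)
go(*p,.0325,100.7)"
```

```text
t 36.58 pos [0.4446 0.3215 0.0754] yaw 100.7 tilt 0.01 open 63.1 F [-0.1 -0.2 -0.2] -> shift cm [-0.01 -0.04  4.29] twist 0.0
```

Emit:
{"fn": "move_arm", "kwargs": {
  "increments": [
    [0,0,1,0,5.8],
    [0,0,2.2,0,5.8],
    [0,0,3.3,0,5.8],
    [0,0,3.7,0,5.8],
    [0,0,3.7,0,5.8]
  ]
}}

```text
t: 37.2
tool_pos: [0.4444, 0.3213, 0.038]
tool_rot: [-2.005, -2.418, 0.002]
contact_force: [-0.6, -0.2, -0.0]
opening: 0.0628
```

```bash
python3 -c "
from h import *
p=rk(.024)
crop('s33.png','d41.png',[*p,.06])
go(*p,.0325,100.7)"
```

```text
crop origin 325 99
t 37.25 pos [0.4448 0.3216 0.0385] yaw 100.7 tilt 0.00 open 63.3 F [ 0.6  0.6 -1. ] -> shift cm [-0.02 -0.06  0.6 ] twist -0.0
```

View pics/d41.png

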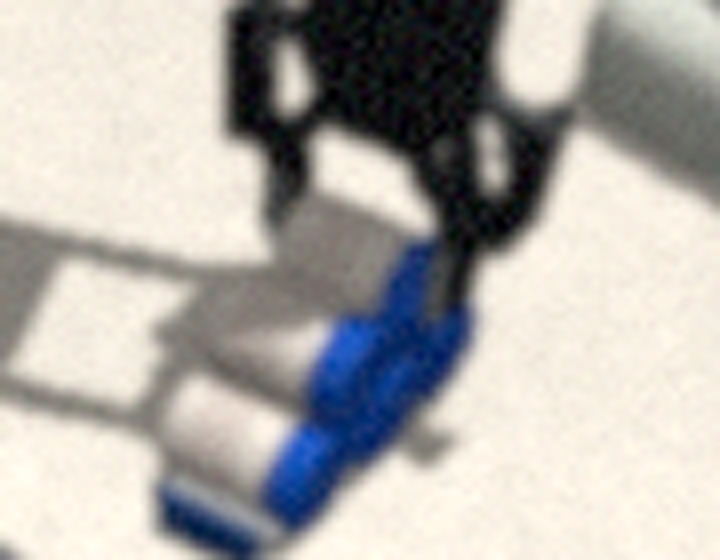

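Emit:
{"fn": "move_arm", "kwargs": {
  "increments": [
    [0,-0.05,0.2,0,5.8],
    [0,-0.05,0.4,0,5.8],
    [0,-0.05,0.5,0,5.8],
    [0,-0.05,0.5,0,5.8]
  ]
}}

```text
t: 37.75
tool_pos: [0.4443, 0.3214, 0.0338]
tool_rot: [2.005, 2.419, 0.0]
contact_force: [-1.0, -0.3, -0.0]
opening: 0.0629
```

Emit:
{"fn": "move_arm", "kwargs": {
  "increments": [
    [0,0,0.1,0,5.8],
    [0,0,0.15,0,5.8],
    [0,0,0.15,0,5.8]
  ]
}}

```text
t: 38.12
tool_pos: [0.4444, 0.3214, 0.0336]
tool_rot: [2.004, 2.419, -0.001]
contact_force: [-2.5, -3.6, 9.0]
opening: 0.0633
```

Emit:
{"fn": "move_arm", "kwargs": {
  "increments": [
    [0,0,-0.1,0,6.2],
    [0,0,-0.1,0,7.2],
    [0,0,-0.1,0,8.5],
    [0,0,-0.5,0,8.5],
    [0,0,-2,0,8.5]
  ]
}}

```text
t: 38.75
tool_pos: [0.4434, 0.321, 0.0516]
tool_rot: [-2.004, -2.418, 0.003]
contact_force: [-0.0, -0.8, -0.2]
opening: 0.0847
```

Emit:
{"fn": "move_arm", "kwargs": {
  "increments": [
    [0,0,-4,0,8.5],
    [0,0,-9,0,8.5],
    [-6,0,-12,0,8.5],
    [-12,0,-12,0,8.5],
    [-18,0,-12,0,8.5]
  ]
}}

```text
t: 39.38
tool_pos: [0.4786, 0.1432, 0.1746]
tool_rot: [2.002, 2.418, 0.005]
contact_force: [1.5, 0.7, -1.2]
opening: 0.0847
```

Emit:
{"fn": "move_arm", "kwargs": {
  "increments": [
    [-6,0,0,0,8.5],
    [-12,0,0,0,8.5],
    [-18,0,0,0,8.5],
    [-24,0,0,0,8.5],
    [-24,0,0,0,8.5]
  ]
}}

```text
t: 40.0
tool_pos: [0.5227, -0.0949, 0.1735]
tool_rot: [2.01, 2.412, 0.0]
contact_force: [-0.6, 0.3, 0.4]
opening: 0.0851
```

```bash
python3 -c "
from h import *
d=crop('t34.png','d42.png',[*RC,.03],n='top')
cv2.imwrite('pics/t34b.png',cv2.convertScaleAbs(d['image'][:,:,::-1],alpha=1.7))
d=crop('s34.png','d43.png',[*RC,.03])
cv2.imwrite('pics/s34b.png',cv2.convertScaleAbs(d['image'][:,:,::-1],alpha=1.4))
a=cv2.imread('pics/d42.png');b=cv2.imread('pics/d43.png')
cv2.imwrite('pics/d44.png',cv2.resize(np.hstack([a[:,:620],b[:,50:670]]),(800,361)))
"
```

```text
crop origin 181 193
crop origin 320 110
```

View pics/d44.png

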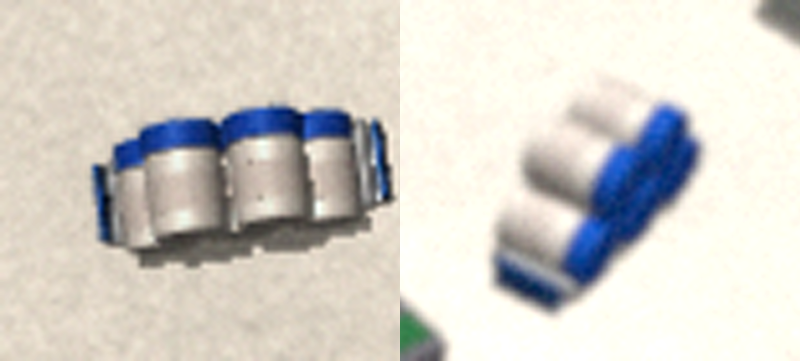

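View pics/s34b.png

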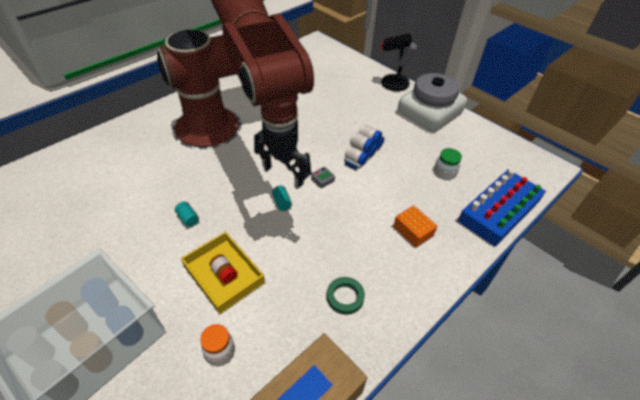

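View pics/t34b.png

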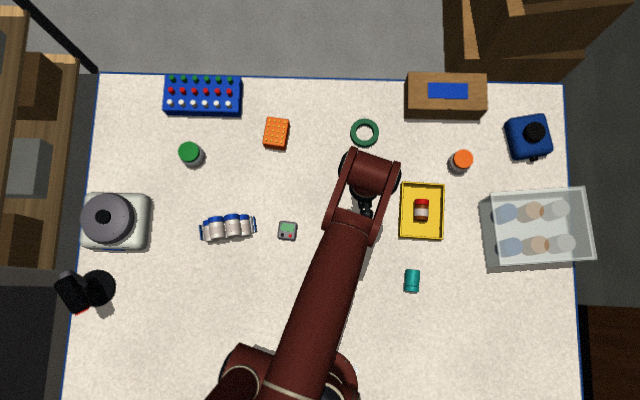

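```bash
python3 -c "
from h import *
print(order.finish_job())"
```

```text
the job is handed in; nothing more can be done
None
```

I put the one spent jar in the yellow tray, then stacked all five blue-capped jars on the rack: three in the grooves (one was already there) and two saddled above. A sixth blue jar was not there, so the peak stays empty. I handed in at about 40 s of the 210 s allowed, and no verdict is reported.

- **Last checks:** pictures from both cameras, taken with the gripper well clear, show the pile at rest with its ends in line to within a millimetre or two by eye. The spent jar lies in the tray, and the timer, the turquoise look-alikes and the other bystanders look unmoved.
- **Forces:** the highest contact force I saw at the end of a move was about 9 N, while seating the last jar.
- **Tool height disagreed with the images:** the fingertips stood about 2 cm above the reported tool position, where the description puts them 17 mm below it. The first grasp closed on air above the spent jar for this reason, and I set all later heights from what the pictures showed.
- **Cameras disagreed slightly:** positions from the two views differed by up to about 4 mm.
- **Knocked jar:** one blue jar was pushed about 5 cm aside during the run. I measured it again before picking it up.

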